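Load the service deck of a chromatography bench

ROBOT

A 6-joint arm with a two-finger parallel gripper is mounted at the origin on the work surface. World frame = base frame: x ahead of the robot, y to its left, z up, the work surface at z = 0. Lengths are in m, angles in rad, forces in N, time in s.
With the tool pointing down it reaches from about 0.275 to 0.85 m from the base axis. Payload 19 kg.
Tool frame: the origin (TCP) lies on the centre line of the jaws, within the pads' length; the fingertips stand 8 mm ahead of it and the grasp point (between the pads) lies 11 mm behind it; z points along the fingers, x is the direction in which the jaws open and shut, and the axes are right-handed (so a half turn about z gives the same grasp; the last joint's range is limited). The gripper opens to 85 mm and grips with 20 to 120 N. Pads are 22 mm wide; open, the fingers measure 114 mm over their backs; the gripper's body (76 mm by 85 mm) begins 54 mm behind the grasp point. The pads swing forward as they close: fully open they stand 13 mm farther back than shut.
Start: joints at [1.096, 0.15, 1.437, -0, 1.554, -0.134], TCP at [0.192, 0.542, 0.239] pointing down, gripper open.
Joint ranges: [-2.8, 2.8], [-0.68, 2.1], [0.12, 2.68], [-1.39, 4.53], [0.16, 2.79], [-2.81, 2.81]. Speed limits (rad/s): [1.89, 1.89, 2.22, 3.01, 3.01, 3.01].

INTERFACE

Orientations are given as a unit quaternion [x, y, z, w].
In Python, from workcell import readout, vision, manip gives the robot as it stands.
- The arm moves only by the tool apply_moves, never from a script. Its argument "increments" is a list of rows, each a list of 2 entries, a list of its own where there are three numbers: the shift along the tool's x, y, z in mm, then the turn, a rotation vector about the tool's x, y, z in rad. A call has 1 to 8 rows; each row is the pose to reach, as a shift and turn from the pose commanded when the call began, along the tool's axes at that moment; what a row does not reach only later rows make up. A row lasts 1/12 s, in which the tool goes at most 41.7 mm and 7.16 degrees, less where a joint would pass 70% of its speed; a pose out of reach is approached as far as the arm can. A call with a gripper value outside its range is refused whole. "fingers" is the opening, from -1 (shut) to 1 (fully open), so that 0 is half open, set as the call begins (left out, the last holds). The fingers move at their own pace and stop on an object; the grip force is fixed at half the most. Time passes only in rows, so rows that repeat a pose let the fingers close. It gives the time, the measured TCP pose, the force and the opening at its end, in the units of the state.
- readout.observe(): the state, without advancing time (a new reading comes with each control period).
- vision.capture(name): name is "scene" or "top"; returns a dict with "pixels" (400x640x3 uint8, blue, green, red), "fov_y" (degrees; the focal length in pixels is half the picture's height over the tangent of half this angle, whatever the lens; pixels are square), "cx", "cy" (the principal point, pixels), "camera_from_world" (4x4, takes a point from world to camera coordinates). Camera axes: x right, y up, looking along -z (the intrinsics and any distortion apply to the point x, -y, -z); pixel columns grow to the right and rows downward; lengths in m; the calibration is good to about 2 mm. A picture is of the moment at which its call begins. There is no depth.
- manip.close_job(): hands the job in, once; it reports no verdict.
The state is a dict: "clock": time; "q": joint angles; "joint_velocities": joint speeds; "joint_efforts": joint torques, N m; "tool_pos": TCP position; "ee_rot": TCP orientation; "wrist_force": force on the tool from outside, world axes, zero at the start; "wrist_torque": the same for the moment, N m; "gripper_width": opening from 0.0 (shut) to 1.0 (fully open).
Only numpy, scipy, OpenCV 4.12 (cv2) and the standard library are available. Lean on these libraries where they do the work, as an engineer would, in place of code of your own. Each camera call takes 0.05 s, during which the arm holds its last target.

TASK

Get the bench ready for a run: stand each of the three amber bottles (large round, square, small round) down in the grey holder whose recess matches its shape and size, and lay the steel column in the long grey cradle. Keep the bottles upright all the while, and leave the white beaker and the white jar where they stand.

Things in the scene. Friction and masses are not known exactly. Their poses are not given: they have to be found in the camera images.
- large_round_mid (a point): Large round amber glass bottle, standing, loose, 0.15-0.31 kg. Body 60 mm diameter up to 62 mm, then a shoulder; white ribbed cap 36 mm diameter from 82 to 108 mm above its base (overall height 108 mm). Point: on its axis, half-way up (54 mm above its base); z up. Best gripped by the cap from above.
- square_mid (a point): Square amber glass bottle, standing, loose, 0.10-0.20 kg. Body 46 x 46 mm up to 58 mm; round white ribbed cap 32 mm diameter from 66 to 90 mm above its base (overall height 90 mm). Point: on its axis, half-way up (45 mm above its base); x and y square to its sides, z up; any yaw. Best gripped by the cap from above.
- small_round_mid (a point): Small round amber glass bottle, standing, loose, 0.04 to 0.085 kg. Body 36 mm diameter; white ribbed cap 36 mm diameter from 40 to 60 mm above its base (overall height 60 mm). The point is on its axis, half-way up (30 mm above its base); z up.
- column_mid (a point): Steel chromatography column lying flat, loose, 0.14-0.28 kg, 130 mm long along its own y. Tube 20 mm diameter, bare over the middle 78 mm; at each end a square dark steel fitting, 28 x 28 mm, on which it lies, so the tube runs 4 to 24 mm above its support. Point: middle of the tube axis (14 mm up); z up. Starts within 0.35 rad of world y. Grip across the middle of the tube from above.
- holder_large: Holder of the large round bottle: square block 96 x 96 mm with a round recess of 76 mm diameter. Light grey plastic with a dark recess floor, fixed to the bench, 16 mm high overall; recess floor 4 mm above the bench, so the recess is 12 mm deep. Origin: centre of the underside, on the bench; z up.
- holder_square: Holder of the square bottle: square block 82 x 82 mm with a square recess 60 x 60 mm whose sides run along its x and y. Light grey plastic with a dark recess floor, fixed to the bench, 16 mm high overall; recess floor 4 mm above the bench, so the recess is 12 mm deep. Origin: centre of the underside, on the bench; z up.
- holder_small: Holder of the small round bottle: square block 72 x 72 mm with a round recess of 52 mm diameter. Light grey plastic with a dark recess floor, fixed to the bench, 16 mm high overall; recess floor 4 mm above the bench, so the recess is 12 mm deep. Origin: centre of the underside, on the bench; z up.
- cradle: Cradle of the column: long light grey plastic tray with a dark floor, fixed to the bench, 60 x 162 mm, long side along its y; floor 4 mm and rim 16 mm above the bench. Inside 44 x 146 mm; the long side walls stand only along the last 36 mm at each end, so the middle 90 mm is open at the sides for fingers. Origin: centre of the underside, on the bench; z up.
- beaker_mid (a point): White plastic beaker, open, empty, about 64 mm across the rim and 70 mm high, loose, a bystander standing among the bottles. The point is on its axis, half-way up (35 mm).
- jar_mid (a point): White plastic jar with a black lid, 44 mm diameter, 62 mm high, loose, a bystander near the holders. The point is on its axis, half-way up (31 mm).
Things that resemble listed ones, but are neither listed nor needed, are in the scene too. Of the things that look like the part that bears column_mid, take the one that is farthest to the robot's right at the start. What is shaped like the holder_small but blue is not meant.

How it is judged:
By the outcome, as a careful person would: the job done as asked, in the order asked, and still so for the second after the job is handed in, with the robot touching nothing.
It also fails if it takes over 120 s, if anything falls off the work surface, if the arm or the gripper's body presses on something with over 40 N, if the wrist force passes 120 N, or if a joint passes its speed limit or range.

## Working session

There is one attempt and no reset: what is moved stays moved. The work goes in short steps, Python scripts to look and compute and a tool call to move; the robot and the scene stay as the last step left them, time stands still between calls to the robot, and variables do not carry over. Pictures are saved under pics/ and viewed, and the job is handed in when it is done.

Besides the shell and the picture viewer there is one more tool, called after ">>>" by a JSON object that holds its "op" and its "data". apply_moves: Moves the arm, as the interface text tells. Its arguments: {"type":"object","properties":{"increments":{"type":"array"},"fingers":{"type":"number"}},"required":["increments"]}

```bash
ls; mkdir -p pics
python3 - <<'E'
from workcell import readout, vision, manip
import cv2,json,numpy as np
print(readout.observe())
for n in("scene","top"):
    c=vision.capture(n); cv2.imwrite(f"pics/{n}0.png",c["pixels"])
    print(n,{k:v for k,v in c.items() if k!="pixels"})
E
```

```text
pics
{'clock': 0.0, 'q': array([ 1.09601427e+00,  1.50981944e-01,  1.43802492e+00,  3.41849843e-05,
        1.55377548e+00, -1.33982263e-01]), 'joint_velocities': array([-6.80043922e-04, -3.12805476e-04, -8.13553164e-04, -3.67644042e-05,
        1.27788257e-03, -1.83878741e-03]), 'joint_efforts': array([ 8.13287279e-04, -7.13049960e+01, -5.70857871e+01, -2.43960640e-04,
        8.99319275e-03,  1.82706245e-06]), 'tool_pos': array([0.19208263, 0.54172697, 0.2386808 ]), 'ee_rot': array([ 8.16774477e-01,  5.76956757e-01, -5.35249125e-04,  2.60070742e-04]), 'wrist_force': array([-0.20143523,  0.10139198, -0.06858867]), 'wrist_torque': array([0.09082674, 0.05867406, 0.01960207]), 'gripper_width': 1.0011306662121346}
scene {'fov_y': 46.9337218424659, 'cx': 331.90607644561186, 'cy': 202.23876648064842, 'camera_from_world': array([[-0.47585567,  0.87938601,  0.015544  ,  0.2094203 ],
       [-0.72726886, -0.40335749,  0.5553222 ,  0.29906428],
       [ 0.49461236,  0.25294855,  0.83149001, -1.560208  ],
       [ 0.        ,  0.        ,  0.        ,  1.        ]])}
top {'fov_y': 55.408545791207445, 'cx': 328.6072382391986, 'cy': 200.76977069976115, 'camera_from_world': array([[-1.35762925e-02, -9.99905083e-01, -2.34720130e-03,
        -5.90469709e-03],
       [ 9.84290787e-01, -1.37774736e-02,  1.76016556e-01,
        -4.69625938e-01],
       [-1.76032188e-01,  7.93236316e-05,  9.84384408e-01,
        -8.89239836e-01],
       [ 0.00000000e+00,  0.00000000e+00,  0.00000000e+00,
         1.00000000e+00]])}
```

View pics/scene0.png

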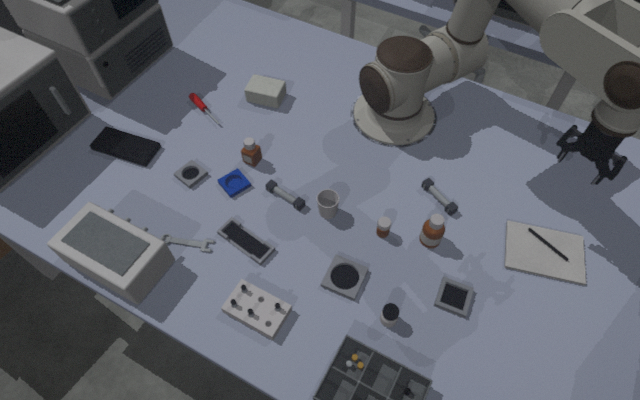

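View pics/top0.png

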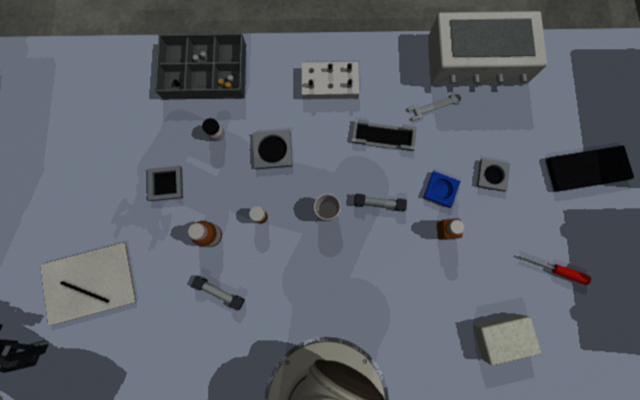

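The top view shows the large bottle near (205,234), the square bottle at (452,229), the small bottle at (258,215), and the columns at (217,292) and (380,202). The column on the robot's right is the one at (380,202). The holders are at (272,149) large, (165,183) square and (494,174) small grey, with the cradle at (384,135). Next I'll measure with masks.

```bash
cat > h.py <<'E'
import numpy as np, cv2
from workcell import readout, vision, manip
def cap(n): return vision.capture(n)
def f(c): return 200/np.tan(np.radians(c["fov_y"])/2)
def ray(c,u,v):
    d=np.array([(u-c["cx"])/f(c),-(v-c["cy"])/f(c),-1.]); M=c["camera_from_world"]; R=M[:3,:3]
    return -R.T@M[:3,3], R.T@d
def onz(c,u,v,z):
    o,d=ray(c,u,v); return o+d*(z-o[2])/d[2]
def proj(c,p):
    M=c["camera_from_world"]; q=M[:3,:3]@np.asarray(p)+M[:3,3]
    return c["cx"]+f(c)*q[0]/-q[2], c["cy"]-f(c)*q[1]/-q[2]
def tri(c1,a,c2,b):
    o1,d1=ray(c1,*a);o2,d2=ray(c2,*b);d1/=np.linalg.norm(d1);d2/=np.linalg.norm(d2)
    s=np.linalg.lstsq(np.c_[d1,-d2],o2-o1,rcond=None)[0]
    p,q=o1+s[0]*d1,o2+s[1]*d2
    return (p+q)/2,np.linalg.norm(p-q)
E
python3 - <<'E'
from h import *
for n in("scene","top"):
    im=cv2.imread(f"pics/{n}0.png")
    g=np.clip(im.astype(float)*1.7,0,255).astype(np.uint8)
    if n=="top":
        cv2.imwrite("pics/t_l.png",cv2.resize(g[110:310,140:340],None,fx=3,fy=3,interpolation=cv2.INTER_CUBIC)); cv2.imwrite("pics/t_r.png",cv2.resize(g[110:260,330:530],None,fx=4,fy=4,interpolation=cv2.INTER_CUBIC))
    else:
        cv2.imwrite("pics/s_l.png",cv2.resize(g[120:320,160:360],None,fx=3,fy=3,interpolation=cv2.INTER_CUBIC)); cv2.imwrite("pics/s_r.png",cv2.resize(g[170:340,310:490],None,fx=3.5,fy=3.5,interpolation=cv2.INTER_CUBIC))
E
```

```text
(no output)
```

View pics/t_l.png

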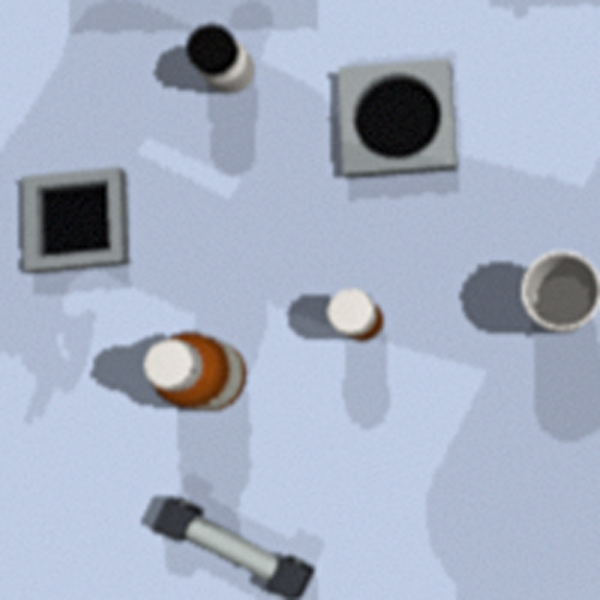

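View pics/t_r.png

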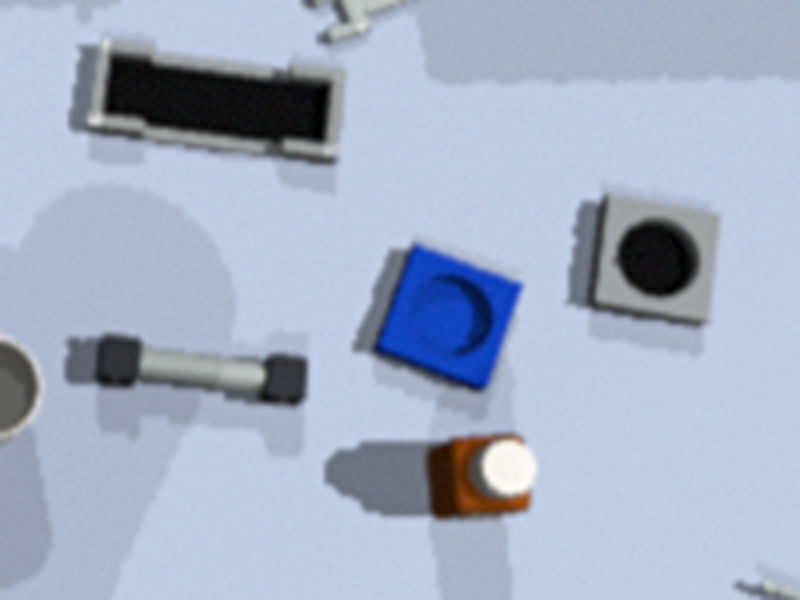

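View pics/s_l.png

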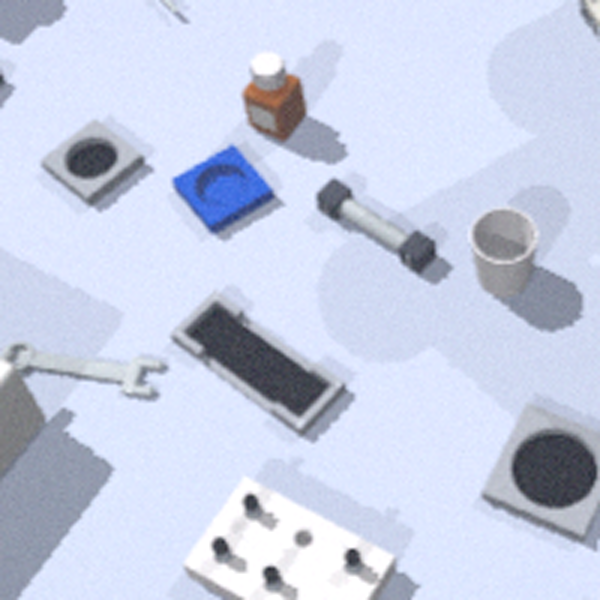

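View pics/s_r.png

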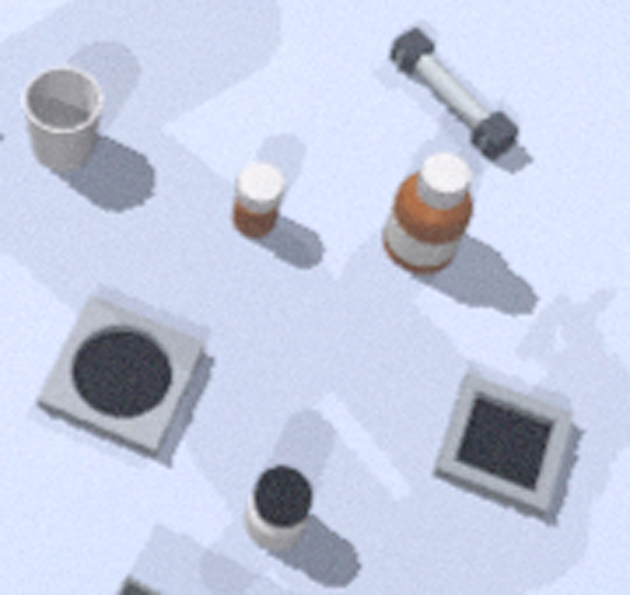

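```bash
cat > m.py <<'E'
from h import *
T,S=cap("top"),cap("scene")
def o(off,s,p): return [off[i]+(p[i]+.5)/s-.5 for i in(0,1)]
tl=lambda *p:o((140,110),3,p); tr=lambda *p:o((330,110),4,p)
sl=lambda *p:o((160,120),3,p); sr=lambda *p:o((310,170),3.5,p)
def cmp(n,a,b,z):
    p,e=tri(T,a,S,b); print(n,"tri",(p*1000).round(1),"e",round(e*1000,1),"top@z",(onz(T,*a,z)*1000).round(1)[:2],"scene@z",(onz(S,*b,z)*1000).round(1)[:2])
cmp("large cap",tl(170,363),sr(446,172),.108)
cmp("square cap",tr(508,467),sl(268,65),.090)
cmp("small cap",tl(351,312),sr(262,182),.060)
def poly(n,tp,sp,z):
    for nm,c,P in(("top",T,tp),("scene",S,sp)):
        Q=np.array([onz(c,*p,z)[:2] for p in P])*1000; L=np.linalg.norm(Q-np.roll(Q,-1,0),axis=1)
        d=np.roll(Q,-1,0)-Q; print(n,nm,Q.mean(0).round(1),"sides",L.round(1),"ang",np.degrees(np.arctan2(d[:,1],d[:,0])).round(1))
# order: TL,TR,BR,BL in the picture
poly("Hlarge",[tl(338,66),tl(452,57),tl(458,164),tl(343,175)],[sr(97,299),sr(206,345),sr(157,452),sr(42,402)],.016)
poly("Hsquare",[tl(25,178),tl(123,168),tl(128,261),tl(26,270)],[sr(473,374),sr(573,407),sr(545,512),sr(437,470)],.016)
poly("Hsmall",[tr(606,195),tr(719,214),tr(706,322),tr(596,303)],[sl(96,122),sl(144,160),sl(93,198),sl(43,160)],.016)
poly("cradle",[tr(105,40),tr(344,72),tr(337,158),tr(90,122)],[sl(216,294),sl(344,382),sl(302,430),sl(174,334)],.016)
# column: fitting top centres z=.028
for c,P in((T,[tr(120,356),tr(287,374)]),(S,[sl(336,190),sl(420,243)])):
    Q=np.array([onz(c,*p,.028)[:2] for p in P])*1000;d=Q[1]-Q[0]; print("col",Q.round(1).tolist(),Q.mean(0).round(1),np.linalg.norm(d),np.degrees(np.arctan2(d[1],d[0])))
cmp("beaker rim",tl(562,290),sr(64,99),.07); cmp("jar",tl(213,50),sr(283,497),.062)
E
python3 m.py
```

```text
large cap tri [393.8 285.4 106.5] e 0.7 top@z [393.8 284.5] scene@z [394.6 285.7]
square cap tri [ 397.6 -305.    86.6] e 0.6 top@z [ 397.3 -304.2] scene@z [ 399.8 -302.6]
small cap tri [437.8 160.5  56.1] e 0.7 top@z [437.4 159.4] scene@z [440.  161.4]
Hlarge top [614.2 131. ] sides [98.9 96.1 98.2 97.7] ang [ -86.1 -176.7   94.8    3.7]
Hlarge scene [615.5 135.2] sides [90.9 94.5 92.6 95. ] ang [  93.5    3.7  -86.2 -177.4]
Hsquare top [526.6 402.4] sides [83.3 81.3 85.5 79.9] ang [ -84.8 -173.9   94.4    4.6]
Hsquare scene [527.4 405.1] sides [75.7 87.6 79.9 84.2] ang [  98.2    5.6  -84.4 -177.3]
Hsmall top [ 536.9 -433.1] sides [72.3 71.8 69.5 71.6] ang [-100.8  167.9   79.    -9.9]
Hsmall scene [ 539.8 -429.2] sides [74.  64.1 74.1 66.6] ang [  77.8  -13.7 -100.3  166.3]
cradle top [ 647.8 -159.2] sides [156.6  58.6 160.5  56.9] ang [-98.9 172.5  80.5 -11.3]
cradle scene [ 649.9 -156.1] sides [157.1  59.  159.5  55.1] ang [ 82.3  -6.6 -99.1 171.1]
col [[476.3, -89.4], [463.5, -192.5]] [ 469.9 -141. ] 103.84183096240818 -97.06827521843383
col [[460.7, -191.2], [474.7, -87.1]] [ 467.7 -139.2] 104.99120508384918 82.3248019426573
beaker rim tri [451.3  -8.1  68.3] e 0.6 top@z [451.1  -8.4] scene@z [452.2  -7.2]
jar tri [661.1 280.4  52.5] e 0.0 top@z [657.3 277.3] scene@z [664.8 280.9]
```

```bash
cat > p.py <<'E'
import sys; from h import *
from scipy.spatial.transform import Rotation as R
s=readout.observe(); x,y,z,yaw=map(float,sys.argv[1:5])
r=R.from_quat(s["ee_rot"]); a=np.radians(yaw)/2
t=R.from_quat([np.cos(a),np.sin(a),0,0])
X=r.as_matrix()[:,0]
print("t",s["clock"],"at",(s["tool_pos"]*1000).round(1),"xyaw",np.degrees(np.arctan2(X[1],X[0])).round(1),"F",s["wrist_force"].round(1),"w",round(s["gripper_width"],3))
print("shift",r.inv().apply(np.array([x,y,z])-s["tool_pos"]*1000).round(1),"turn",(r.inv()*t).as_rotvec().round(4))
E
python3 p.py 394 285 180 36; python3 m.py >/dev/null
python3 - <<'E'
from h import *
# square recess/bottle yaw
exec(open('m.py').read().split("cmp(\"large")[0])
for n,c,P,z in(("bottle base L",S,[sl(249,126),sl(277,139)],0),("base R",S,[sl(277,139),sl(303,114)],0),("top base",T,[tr(429,447),tr(436,518)],0)):
    a,b=[onz(c,*p,z)[:2]*1000 for p in P]; d=b-a; print(n,np.linalg.norm(d).round(1),np.degrees(np.arctan2(d[1],d[0])).round(1))
g=cv2.cvtColor(T["pixels"],cv2.COLOR_BGR2GRAY)
for n,u,v in(("L",272,149),("Sq",165,183),("Sm",494,174),("Cr",384,135)):
    _,lab,st,ce=cv2.connectedComponentsWithStats((g<35).astype(np.uint8)); k=lab[v,u]
    m=(lab==k).astype(np.uint8); ct=max(cv2.findContours(m,0,2)[0],key=cv2.contourArea); 
    print(n,st[k],(onz(T,*ce[k],.006)*1000).round(1), [ (onz(T,*p,.004)*1000).round(0)[:2].tolist() for p in cv2.boxPoints(cv2.minAreaRect(ct))])
E
```

```text
t 0.2 at [192.1 541.8 239. ] xyaw 70.5 F [-0.2  0.4  0.1] w 1.0
shift [-174.5  276.1   59. ] turn [1.000e-04 7.000e-04 6.017e-01]
bottle base L 34.9 89.7
base R 41.2 172.9
top base 44.8 -178.0
L [259 136  28  26 580] [615.9 132.6   6. ] [[652.0, 168.0], [651.0, 97.0], [583.0, 97.0], [584.0, 167.0]]
Sq [154 171  22  24 479] [529.2 407.7   6. ] [[561.0, 438.0], [560.0, 383.0], [499.0, 380.0], [500.0, 434.0]]
Sm [485 166  19  18 272] [ 539.1 -438.     6. ] [[562.0, -418.0], [561.0, -464.0], [516.0, -460.0], [517.0, -414.0]]
Cr [356 124  56  22 806] [ 648.9 -159.6    6. ] [[638.0, -85.0], [683.0, -91.0], [661.0, -235.0], [617.0, -227.0]]
```

>>> {"op": "apply_moves", "data": {"increments": [[[-22, 34.5, 7.5], [0, 0, 0.075]], [[-44, 69, 15], [0, 0, 0.15]], [[-66, 104, 22], [0, 0, 0.225]], [[-87, 138, 29.5], [0, 0, 0.3]], [[-109, 172.5, 37], [0, 0, 0.376]], [[-131, 207, 44], [0, 0, 0.451]], [[-153, 241.5, 51.5], [0, 0, 0.526]], [[-174.5, 276, 59], [0, 0, 0.602]]]}}

```text
clock: 1.07
tool_pos: [0.3948, 0.2834, 0.1802]
ee_rot: [0.952, 0.307, 0.0, -0.0]
wrist_force: [-0.1, -0.4, -0.2]
gripper_width: 1.0
```

```bash
python3 p.py 394 285 92 36
```

```text
t 1.0667 at [394.8 283.4 180.2] xyaw 35.8 F [-0.1 -0.4 -0.2] w 1.0
shift [ 0.3 -1.8 88.2] turn [ 0.0002 -0.0006 -0.0039]
```

>>> {"op": "apply_moves", "data": {"increments": [[[0, 0, 20], [0, 0, 0]], [[0, 0, 42], [0, 0, 0]], [[0, 0, 64], [0, 0, 0]], [[0, 0, 80], [0, 0, 0]], [[0, 0, 88], [0, 0, 0]], [[0, 0, 88], [0, 0, 0]]]}}

```text
clock: 1.57
tool_pos: [0.3933, 0.2848, 0.0909]
ee_rot: [0.951, 0.309, -0.001, 0.0]
wrist_force: [-0.6, -0.1, -0.3]
gripper_width: 1.0
```

```bash
python3 p.py 394 285 92 36
cat > v.py <<'E'
import sys; from h import *
# usage: name out u v halfwidth scale
n,out,u,v,h=sys.argv[1],sys.argv[2],*map(int,sys.argv[3:6])
c=cap(n)["pixels"]; u0,v0=max(0,u-h),max(0,v-h)
g=np.clip(c[v0:v+h,u0:u+h]*1.7,0,255).astype(np.uint8)
s=560/max(g.shape[:2]); cv2.imwrite("pics/"+out,cv2.resize(g,None,fx=s,fy=s,interpolation=cv2.INTER_CUBIC)); print(u0,v0,s)
E
python3 v.py scene a1.png 434 220 60
```

```text
t 1.5667 at [393.3 284.8  90.9] xyaw 36.0 F [-0.6 -0.1 -0.3] w 1.0
shift [ 0.6  0.2 -1.1] turn [-0.0003  0.0025 -0.0004]
374 160 4.666666666666667
```

View pics/a1.png

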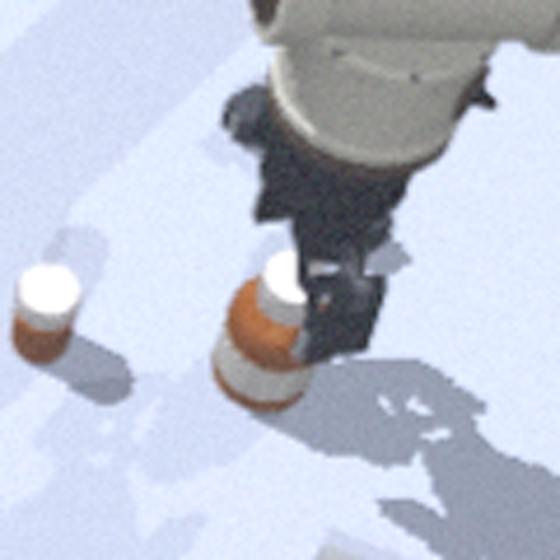

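The near finger is beside the cap at about (340,310) in the crop, and the other is hidden behind it. I'll close the gripper.

>>> {"op": "apply_moves", "data": {"increments": [[[0, 0, 0], [0, 0, 0]], [[0, 0, 0], [0, 0, 0]], [[0, 0, 0], [0, 0, 0]], [[0, 0, 0], [0, 0, 0]], [[0, 0, 0], [0, 0, 0]], [[0, 0, 0], [0, 0, 0]], [[0, 0, 0], [0, 0, 0]], [[0, 0, 0], [0, 0, 0]]], "fingers": -1}}

```text
clock: 2.28
tool_pos: [0.3944, 0.2854, 0.0932]
ee_rot: [0.951, 0.309, 0.001, -0.0]
wrist_force: [-2.0, -0.3, 7.3]
gripper_width: 0.402
```

```bash
python3 p.py 394 285 92 36;python3 v.py scene a2.png 434 220 60
```

```text
t 2.2833 at [394.4 285.4  93.2] xyaw 36.0 F [-2.  -0.3  7.3] w 0.402
shift [-0.6  0.1  1.2] turn [ 0.0002 -0.0014 -0.0002]
374 160 4.666666666666667
```

View pics/a2.png

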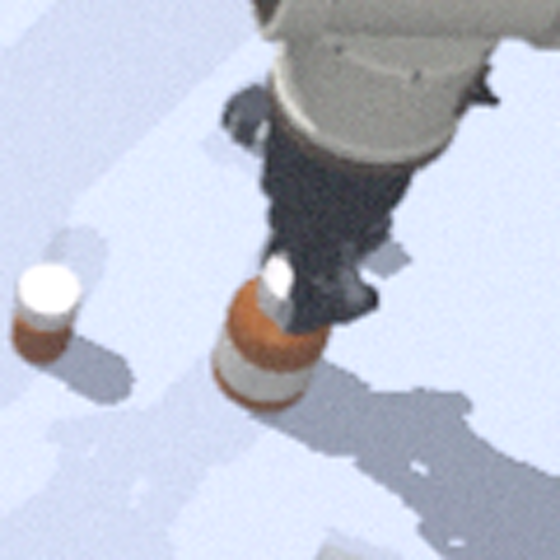

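The opening of 0.40 (about 34 mm) agrees with the 36 mm cap, so the grip is good. Lifting.

>>> {"op": "apply_moves", "data": {"increments": [[[0, 0, -8], [0, 0, 0]], [[0, 0, -22], [0, 0, 0]], [[0, 0, -40], [0, 0, 0]], [[0, 0, -60], [0, 0, 0]], [[0, 0, -80], [0, 0, 0]], [[0, 0, -98], [0, 0, 0]], [[0, 0, -110], [0, 0, 0]], [[0, 0, -110], [0, 0, 0]]]}}

```text
clock: 3.0
tool_pos: [0.3947, 0.2856, 0.205]
ee_rot: [0.951, 0.309, 0.002, -0.0]
wrist_force: [-0.1, 0.4, -0.5]
gripper_width: 0.401
```

```bash
python3 p.py 615 133 205 12;python3 v.py scene a3.png 434 200 80
```

```text
t 3.0 at [394.7 285.6 205. ] xyaw 36.0 F [-0.1  0.4 -0.5] w 0.401
shift [ 88.6 252.9   0.5] turn [-1.000e-04 -3.700e-03  4.186e-01]
354 120 3.5
```

View pics/a3.png

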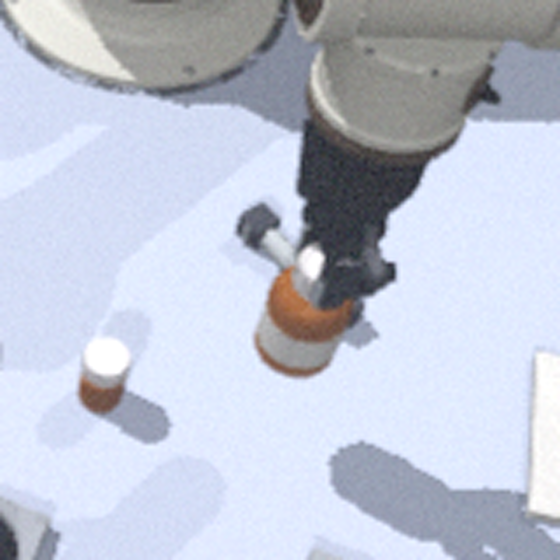

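The bottle is lifted and upright at about (300,320). Carrying it to the large holder.

>>> {"op": "apply_moves", "data": {"increments": [[[7, 20, 0], [0, 0, 0.033]], [[19, 54, 0], [0, 0, 0.09]], [[32, 92, 0], [0, 0, 0.152]], [[46, 131, 0], [0, 0, 0.217]], [[60, 170, 0], [0, 0, 0.282]], [[73, 208, 0], [0, 0, 0.344]], [[83, 238, 0], [0, 0, 0.394]], [[88.5, 253, 0], [0, 0, 0.4186]]]}}

```text
clock: 3.72
tool_pos: [0.6163, 0.1296, 0.1999]
ee_rot: [0.995, 0.102, -0.001, 0.0]
wrist_force: [0.1, 0.8, -1.5]
gripper_width: 0.402
```

>>> {"op": "apply_moves", "data": {"increments": [[[0, 0, 0], [0, 0, 0]], [[0, 0, 10], [0, 0, 0]], [[0, 0, 30], [0, 0, 0]], [[0, 0, 52], [0, 0, 0]], [[0, 0, 70], [0, 0, 0]], [[0, 0, 80], [0, 0, 0]], [[0, 0, 80], [0, 0, 0]]]}}

```text
clock: 4.3
tool_pos: [0.6123, 0.133, 0.1192]
ee_rot: [0.994, 0.105, -0.002, -0.0]
wrist_force: [-1.1, 0.4, -1.7]
gripper_width: 0.399
```

```bash
python3 p.py 615 133 98 12;python3 v.py scene a4.png 345 270 70;python3 v.py top a5.png 272 149 60
```

```text
t 4.3 at [612.3 133.  119.2] xyaw 12.1 F [-1.1  0.4 -1.7] w 0.399
shift [ 2.7  0.6 21.2] turn [-0.0005  0.0044  0.0012]
275 200 4.0
212 89 4.666666666666667
```

View pics/a4.png

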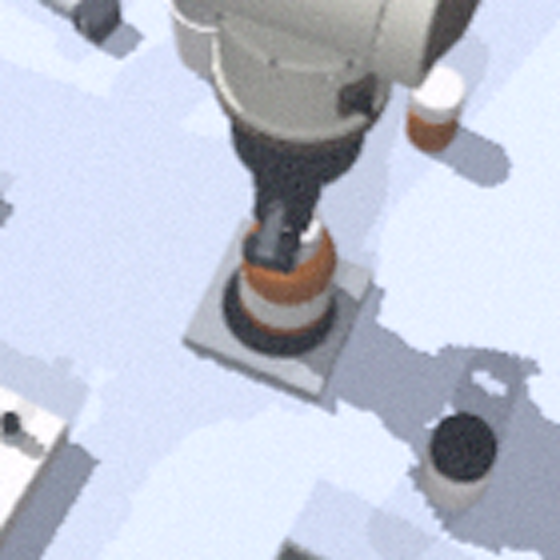

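View pics/a5.png

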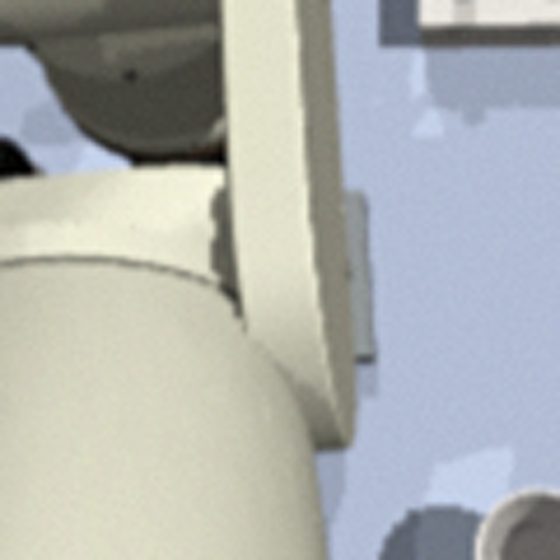

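The bottle hangs centred over the round recess, whose ellipse is around (280,305). Lowering it 21 mm onto the floor.

>>> {"op": "apply_moves", "data": {"increments": [[[2, 0.5, 6], [0, 0, 0]], [[2, 0.5, 12], [0, 0, 0]], [[2, 0.5, 17], [0, 0, 0]], [[2, 0.5, 20], [0, 0, 0]], [[2, 0.5, 20], [0, 0, 0]], [[2, 0.5, 20], [0, 0, 0]]]}}

```text
clock: 4.9
tool_pos: [0.6162, 0.1323, 0.1022]
ee_rot: [0.995, 0.104, -0.0, 0.0]
wrist_force: [-0.5, 0.4, -2.2]
gripper_width: 0.401
```

```bash
python3 p.py 615 133 97 12;python3 v.py scene a6.png 345 270 70
```

```text
t 4.9 at [616.2 132.3 102.2] xyaw 12.0 F [-0.5  0.4 -2.2] w 0.401
shift [-1.1 -0.9  5.2] turn [ 0.0001  0.0004 -0.0001]
275 200 4.0
```

View pics/a6.png

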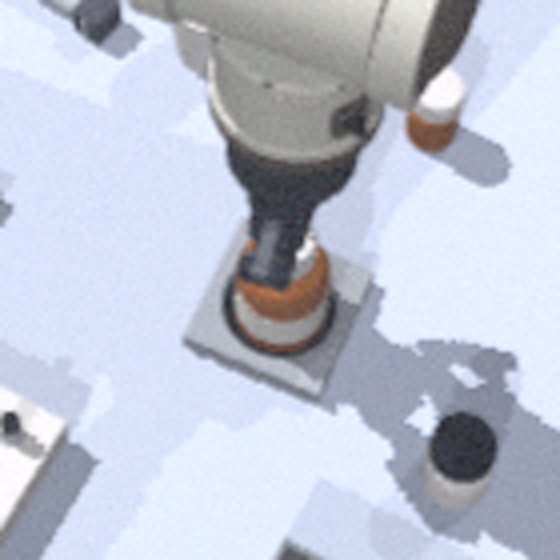

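>>> {"op": "apply_moves", "data": {"increments": [[[0, 0, 2], [0, 0, 0]], [[0, 0, 4], [0, 0, 0]], [[0, 0, 5], [0, 0, 0]], [[0, 0, 5], [0, 0, 0]]]}}

```text
clock: 5.28
tool_pos: [0.6164, 0.1324, 0.0973]
ee_rot: [0.995, 0.105, 0.0, 0.0]
wrist_force: [0.1, 0.5, -1.9]
gripper_width: 0.396
```

>>> {"op": "apply_moves", "data": {"increments": [[[0, 0, 0], [0, 0, 0]], [[0, 0, 0], [0, 0, 0]]]}}

```text
clock: 5.45
tool_pos: [0.6163, 0.1324, 0.0973]
ee_rot: [0.995, 0.104, -0.0, 0.0]
wrist_force: [0.3, -0.6, -1.3]
gripper_width: 0.398
```

>>> {"op": "apply_moves", "data": {"increments": [[[0, 0, 1], [0, 0, 0]], [[0, 0, 2], [0, 0, 0]], [[0, 0, 2], [0, 0, 0]], [[0, 0, 2], [0, 0, 0]]]}}

```text
clock: 5.78
tool_pos: [0.6166, 0.1324, 0.0971]
ee_rot: [0.995, 0.105, 0.001, 0.0]
wrist_force: [-7.8, -1.4, 20.2]
gripper_width: 0.403
```

Contact: the bottle is on the floor at the expected height. Opening the fingers while rising slightly.

>>> {"op": "apply_moves", "data": {"increments": [[[0, 0, -1.5], [0, 0, 0]], [[0, 0, -1.5], [0, 0, 0]], [[0, 0, -1.5], [0, 0, 0]], [[0, 0, -1.5], [0, 0, 0]], [[0, 0, -1.5], [0, 0, 0]], [[0, 0, -1.5], [0, 0, 0]], [[0, 0, -1.5], [0, 0, 0]], [[0, 0, -1.5], [0, 0, 0]]], "fingers": 1}}

```text
clock: 6.45
tool_pos: [0.6163, 0.1324, 0.0967]
ee_rot: [0.995, 0.105, -0.0, 0.0]
wrist_force: [-0.1, 0.6, -1.1]
gripper_width: 1.0
```

>>> {"op": "apply_moves", "data": {"increments": [[[0, 0, -12], [0, 0, 0]], [[0, 0, -35], [0, 0, 0]], [[0, 0, -65], [0, 0, 0]], [[0, 0, -95], [0, 0, 0]], [[0, 0, -125], [0, 0, 0]], [[0, 0, -125], [0, 0, 0]]]}}

```text
clock: 6.95
tool_pos: [0.6178, 0.1326, 0.2293]
ee_rot: [0.995, 0.105, 0.004, 0.0]
wrist_force: [0.7, -0.1, 0.1]
gripper_width: 0.999
```

```bash
python3 p.py 398.5 -303.5 190 -37;python3 v.py scene a7.png 345 270 70;python3 v.py scene a8.png 250 160 60
```

```text
t 6.95 at [617.8 132.6 229.3] xyaw 12.0 F [ 0.7 -0.1  0.1] w 0.999
shift [-305.6  380.9   37.1] turn [-0.0027 -0.0087  0.8553]
275 200 4.0
190 100 4.666666666666667
```

View pics/a7.png

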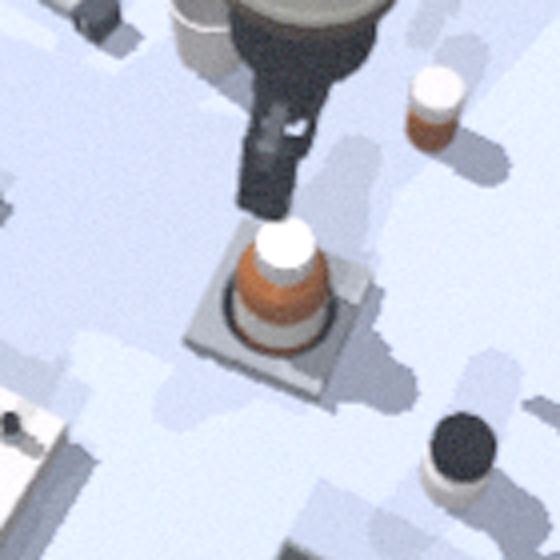

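View pics/a8.png

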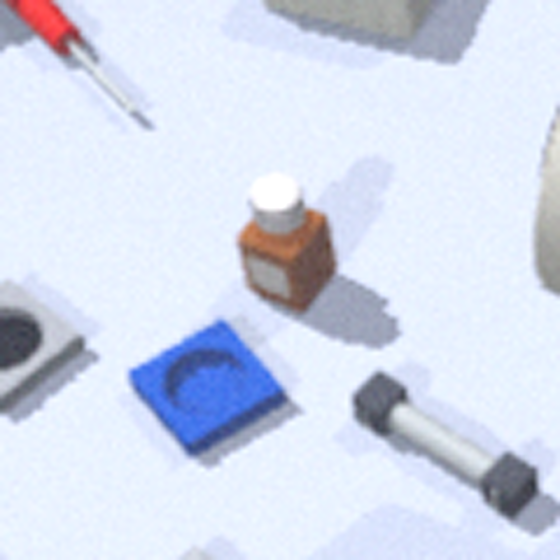

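The large bottle stands upright in its recess, centred at about (284,300). In the other crop the square bottle's visible body-top corners are (240,243), (292,259) and (328,213). I'll use those to get its yaw.

Run:
```python
from h import *
S=cap("scene"); k=560/120
o=lambda u,v:(190+(u+.5)/k-.5,100+(v+.5)/k-.5)
for z,P in((.058,[(240,243),(292,259),(328,213)]),(0,[(249,297),(293,311),(334,264)])):
    Q=np.array([onz(S,*o(*p),z)[:2]*1000 for p in P]); d=np.diff(Q,axis=0); print(Q.round(0).tolist(),np.linalg.norm(d,axis=1),np.degrees(np.arctan2(d[:,1],d[:,0])))
    print("centre",(Q[0]+Q[2])/2)
```

```text
[[424.0, -320.0], [419.0, -283.0], [375.0, -285.0]] [36.91836715 43.54475008] [  98.0654721 -178.3851129]
centre [ 399.8353417  -302.19093332]
[[424.0, -323.0], [419.0, -291.0], [373.0, -290.0]] [32.44136984 46.91333802] [ 97.72813781 178.06707955]
centre [ 398.198967   -306.39431494]
```

```bash
python3 p.py 398.5 -303.5 180 0
```

```text
t 7.1 at [616.2 132.3 222.2] xyaw 12.0 F [ 0.7  0.  -1.5] w 1.002
shift [-303.6  381.1   42.1] turn [ 1.000e-04 -4.000e-04  2.094e-01]
```

>>> {"op": "apply_moves", "data": {"increments": [[[-16, 20, 0], [0, 0, 0.01]], [[-36, 46, 0], [0, 0, 0.02]], [[-57, 72, 0], [0, 0, 0.03]], [[-79, 99, 0], [0, 0, 0.04]], [[-101, 127, 0], [0, 0, 0.05]], [[-124, 155, 0], [0, 0, 0.06]], [[-147, 184, 0], [0, 0, 0.08]], [[-170, 213, 0], [0, 0, 0.1]]]}}

```text
clock: 7.77
tool_pos: [0.4928, -0.1123, 0.2208]
ee_rot: [0.999, 0.054, -0.001, -0.0]
wrist_force: [0.8, -0.4, -0.4]
gripper_width: 1.0
```

```bash
python3 p.py 398.5 -303.5 180 0
```

```text
t 7.7667 at [ 492.8 -112.3  220.8] xyaw 6.2 F [ 0.8 -0.4 -0.4] w 1.0
shift [-114.4  179.8   40.8] turn [-0.0006  0.0016  0.1088]
```

>>> {"op": "apply_moves", "data": {"increments": [[[-19, 30, 7], [0, 0, 0.02]], [[-38, 60, 14], [0, 0, 0.04]], [[-57, 90, 20], [0, 0, 0.06]], [[-76, 120, 27], [0, 0, 0.08]], [[-95, 149, 34], [0, 0, 0.1]], [[-108, 170, 40], [0, 0, 0.108]], [[-114, 178, 41], [0, 0, 0.108]], [[-114, 178, 41], [0, 0, 0.108]]]}}

```text
clock: 8.43
tool_pos: [0.399, -0.3018, 0.1795]
ee_rot: [1.0, -0.001, -0.001, -0.001]
wrist_force: [0.8, 0.5, 0.2]
gripper_width: 1.001
```

```bash
python3 p.py 398.5 -303.5 76 0
```

```text
t 8.4333 at [ 399.  -301.8  179.5] xyaw -0.1 F [0.8 0.5 0.2] w 1.001
shift [ -0.3   1.8 103.5] turn [-0.0015  0.002  -0.0011]
```

>>> {"op": "apply_moves", "data": {"increments": [[[0, 1.5, 20], [0, 0, 0]], [[0, 1.5, 45], [0, 0, 0]], [[0, 1.5, 70], [0, 0, 0]], [[0, 1.5, 90], [0, 0, 0]], [[0, 1.5, 102], [0, 0, 0]], [[0, 1.5, 102], [0, 0, 0]], [[0, 1.5, 102], [0, 0, 0]]]}}

```text
clock: 9.02
tool_pos: [0.4007, -0.3013, 0.0787]
ee_rot: [1.0, 0.001, -0.0, -0.0]
wrist_force: [-0.5, 0.6, 0.9]
gripper_width: 0.997
```

```bash
python3 p.py 398.5 -303.5 76 0;python3 v.py scene a9.png 250 160 60
```

```text
t 9.0167 at [ 400.7 -301.3   78.7] xyaw 0.1 F [-0.5  0.6  0.9] w 0.997
shift [-2.2  2.2  2.7] turn [-0.0009  0.0008  0.0024]
190 100 4.666666666666667
```

View pics/a9.png

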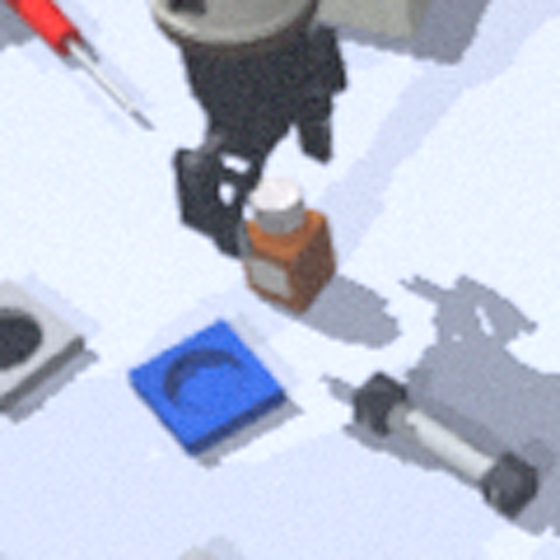

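The finger tips at (230,250) and (318,158) straddle the cap at (278,200). I'll make a small centring correction, then close.

>>> {"op": "apply_moves", "data": {"increments": [[[-1, 2, 2], [0, 0, 0]], [[-1, 2, 2], [0, 0, 0]], [[-1, 2, 2], [0, 0, 0]]]}}

```text
clock: 9.32
tool_pos: [0.3996, -0.3044, 0.0774]
ee_rot: [1.0, 0.001, 0.0, 0.0]
wrist_force: [0.3, -0.0, 0.0]
gripper_width: 1.001
```

>>> {"op": "apply_moves", "data": {"increments": [[[0, 0, 0], [0, 0, 0]], [[0, 0, 0], [0, 0, 0]], [[0, 0, 0], [0, 0, 0]], [[0, 0, 0], [0, 0, 0]], [[0, 0, 0], [0, 0, 0]], [[0, 0, 0], [0, 0, 0]], [[0, 0, 0], [0, 0, 0]], [[0, 0, 0], [0, 0, 0]]], "fingers": -1}}

```text
clock: 9.98
tool_pos: [0.3994, -0.3043, 0.0771]
ee_rot: [1.0, 0.001, -0.0, 0.0]
wrist_force: [-2.4, 0.9, 5.3]
gripper_width: 0.349
```

>>> {"op": "apply_moves", "data": {"increments": [[[0, 0, -6], [0, 0, 0]], [[0, 0, -18], [0, 0, 0]], [[0, 0, -36], [0, 0, 0]], [[0, 0, -58], [0, 0, 0]], [[0, 0, -80], [0, 0, 0]], [[0, 0, -100], [0, 0, 0]], [[0, 0, -114], [0, 0, 0]], [[0, 0, -120], [0, 0, 0]]]}}

```text
clock: 10.65
tool_pos: [0.3998, -0.3045, 0.1992]
ee_rot: [1.0, 0.001, 0.001, 0.001]
wrist_force: [-0.3, -0.0, -1.4]
gripper_width: 0.348
```

```bash
python3 p.py 527.5 404.5 200 2;python3 v.py scene a10.png 250 150 80
```

```text
t 10.65 at [ 399.8 -304.5  199.2] xyaw 0.1 F [-0.3 -0.  -1.4] w 0.348
shift [ 128.7 -708.9   -2. ] turn [ 0.002  -0.0019 -0.0335]
170 70 3.5
```

View pics/a10.png

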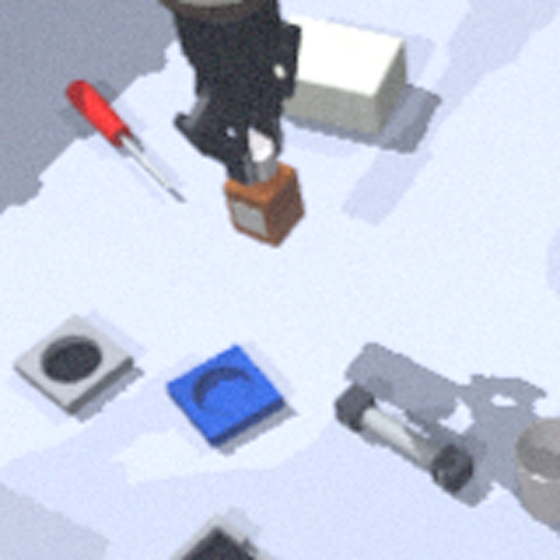

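The square bottle is held upright at about (265,205). Carrying it to the square holder in three legs.

>>> {"op": "apply_moves", "data": {"increments": [[[3, -15, 0], [0, 0, -0.002]], [[7, -40, 0], [0, 0, -0.004]], [[13, -72, 0], [0, 0, -0.006]], [[19, -106, 0], [0, 0, -0.008]], [[25, -140, 0], [0, 0, -0.01]], [[32, -174, 0], [0, 0, -0.012]], [[38, -208, 0], [0, 0, -0.014]], [[44, -242, 0], [0, 0, -0.015]]]}}

```text
clock: 11.37
tool_pos: [0.4427, -0.0604, 0.196]
ee_rot: [1.0, 0.008, -0.0, -0.0]
wrist_force: [1.3, 0.0, -1.5]
gripper_width: 0.35
```

>>> {"op": "apply_moves", "data": {"increments": [[[6, -34, 0], [0, 0, -0.001]], [[12, -68, 0], [0, 0, -0.002]], [[19, -102, 0], [0, 0, -0.003]], [[25, -136, 0], [0, 0, -0.004]], [[31, -170, 0], [0, 0, -0.005]], [[37, -204, 0], [0, 0, -0.006]], [[43, -238, 0], [0, 0, -0.007]], [[49, -270, 0], [0, 0, -0.008]]]}}

```text
clock: 12.03
tool_pos: [0.4872, 0.2106, 0.1957]
ee_rot: [1.0, 0.012, -0.001, 0.0]
wrist_force: [0.5, 0.9, -1.0]
gripper_width: 0.349
```

```bash
python3 p.py 527.5 404.5 200 2
```

```text
t 12.0333 at [487.2 210.6 195.7] xyaw 1.4 F [ 0.5  0.9 -1. ] w 0.349
shift [  45.1 -192.8   -4.4] turn [ 0.0003  0.0013 -0.0101]
```

>>> {"op": "apply_moves", "data": {"increments": [[[7, -32, 0], [0, 0, -0.002]], [[15, -64, 0], [0, 0, -0.004]], [[22, -96, 0], [0, 0, -0.006]], [[30, -128, 0], [0, 0, -0.008]], [[38, -160, 0], [0, 0, -0.01]], [[43, -183, 0], [0, 0, -0.01]], [[45, -192, 0], [0, 0, -0.01]], [[45, -192, 0], [0, 0, -0.01]]]}}

```text
clock: 12.7
tool_pos: [0.5275, 0.4033, 0.1948]
ee_rot: [1.0, 0.018, -0.001, 0.0]
wrist_force: [-0.1, -0.8, -1.1]
gripper_width: 0.353
```

>>> {"op": "apply_moves", "data": {"increments": [[[0, 0, 10], [0, 0, 0]], [[0, 0, 30], [0, 0, 0]], [[0, 0, 52], [0, 0, 0]], [[0, 0, 72], [0, 0, 0]], [[0, 0, 86], [0, 0, 0]], [[0, 0, 90], [0, 0, 0]], [[0, 0, 90], [0, 0, 0]], [[0, 0, 90], [0, 0, 0]]]}}

```text
clock: 13.37
tool_pos: [0.5282, 0.4011, 0.1074]
ee_rot: [1.0, 0.017, 0.0, -0.0]
wrist_force: [-0.0, -0.2, -0.9]
gripper_width: 0.354
```

```bash
python3 p.py 527.5 404.5 81 2;python3 v.py scene a11.png 450 270 70
```

```text
t 13.3667 at [528.2 401.1 107.4] xyaw 1.9 F [-0.  -0.2 -0.9] w 0.354
shift [-0.6 -3.5 26.4] turn [-0.0001 -0.0004 -0.0011]
380 200 4.0
```

View pics/a11.png

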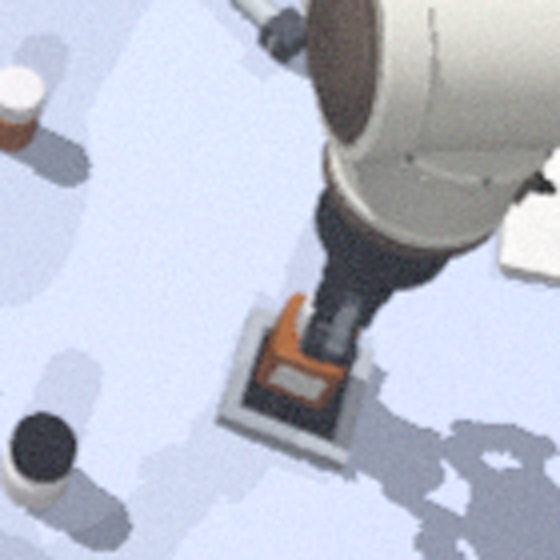

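Run:
```python
from h import *
S=cap("scene"); k=4
o=lambda u,v:(380+(u+.5)/k-.5,200+(v+.5)/k-.5)
def A(n,a,b,z):
    P,Q=[onz(S,*o(*p),z)[:2]*1000 for p in(a,b)];d=Q-P;print(n,P.round(1),Q.round(1),"mid",((P+Q)/2).round(1),np.linalg.norm(d).round(1),np.degrees(np.arctan2(d[1],d[0])).round(1))
A("bottle base",(262,388),(329,408),.03); A("bottle top edge",(272,350),(343,372),.088)
A("holder front",(222,412),(347,463),.016);A("recess floor front",(246,402),(335,435),.016)
```

```text
bottle base [549.4 384.5] [541.6 426.4] mid [545.5 405.5] 42.6 100.6
bottle top edge [551.9 378.4] [544.6 421.1] mid [548.3 399.7] 43.3 99.7
holder front [570.1 368.6] [563.8 449.8] mid [566.9 409.2] 81.4 94.4
recess floor front [556.4 379.6] [549.9 437. ] mid [553.1 408.3] 57.8 96.4
```

The bottle's edge lies about 5° more than the holder's, and it sits about 4 mm low in y. I'll correct both, then lower.

>>> {"op": "apply_moves", "data": {"increments": [[[0, -2, 2], [0, 0, 0.04]], [[0, -4, 6], [0, 0, 0.08]], [[-1, -4, 10], [0, 0, 0.085]], [[-1, -4, 14], [0, 0, 0.085]], [[-1, -4, 18], [0, 0, 0.085]], [[-1, -4, 20], [0, 0, 0.085]], [[-1, -4, 20], [0, 0, 0.085]], [[-1, -4, 20], [0, 0, 0.085]]]}}

```text
clock: 14.13
tool_pos: [0.5268, 0.4056, 0.0868]
ee_rot: [1.0, -0.025, -0.0, 0.0]
wrist_force: [0.1, 0.1, -1.4]
gripper_width: 0.353
```

```bash
python3 p.py 527.5 405 81 -3;python3 v.py scene a12.png 450 270 70
```

```text
t 14.1333 at [526.8 405.6  86.8] xyaw -2.9 F [ 0.1  0.1 -1.4] w 0.353
shift [0.7 0.6 5.8] turn [0.0001 0.0001 0.0021]
380 200 4.0
```

View pics/a12.png

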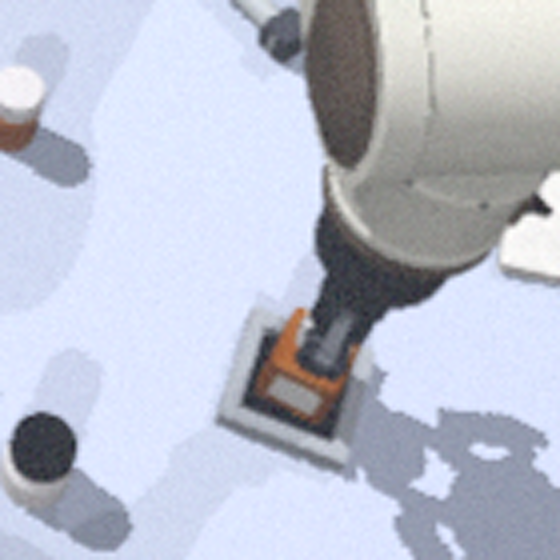

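The bottle is now parallel to the recess and inside it, with gaps on every visible side.

>>> {"op": "apply_moves", "data": {"increments": [[[0, 0, 2], [0, 0, 0]], [[0, 0, 4], [0, 0, 0]], [[0, 0, 5], [0, 0, 0]], [[0, 0, 5], [0, 0, 0]], [[0, 0, 5], [0, 0, 0]]]}}

```text
clock: 14.6
tool_pos: [0.5268, 0.4056, 0.0817]
ee_rot: [1.0, -0.025, -0.0, 0.0]
wrist_force: [0.7, -0.8, -1.4]
gripper_width: 0.352
```

>>> {"op": "apply_moves", "data": {"increments": [[[0, 0, 1], [0, 0, 0]], [[0, 0, 1.5], [0, 0, 0]], [[0, 0, 1.5], [0, 0, 0]]]}}

```text
clock: 14.85
tool_pos: [0.5269, 0.4058, 0.0811]
ee_rot: [1.0, -0.025, 0.0, -0.0]
wrist_force: [-2.7, -0.2, 6.6]
gripper_width: 0.35
```

Contact. Releasing and rising.

>>> {"op": "apply_moves", "data": {"increments": [[[0, 0, -0.5], [0, 0, 0]], [[0, 0, -0.5], [0, 0, 0]], [[0, 0, -0.5], [0, 0, 0]], [[0, 0, -0.5], [0, 0, 0]], [[0, 0, -0.5], [0, 0, 0]], [[0, 0, -0.5], [0, 0, 0]], [[0, 0, -0.5], [0, 0, 0]], [[0, 0, -0.5], [0, 0, 0]]], "fingers": 1}}

```text
clock: 15.52
tool_pos: [0.5268, 0.4056, 0.0807]
ee_rot: [1.0, -0.025, -0.0, 0.0]
wrist_force: [0.4, -0.5, -0.1]
gripper_width: 0.999
```

>>> {"op": "apply_moves", "data": {"increments": [[[0, 0, -12], [0, 0, 0]], [[0, 0, -35], [0, 0, 0]], [[0, 0, -65], [0, 0, 0]], [[0, 0, -90], [0, 0, 0]], [[0, 0, -110], [0, 0, 0]], [[0, 0, -110], [0, 0, 0]]]}}

```text
clock: 16.02
tool_pos: [0.5279, 0.4064, 0.1968]
ee_rot: [1.0, -0.025, 0.003, -0.002]
wrist_force: [0.4, -0.7, 0.3]
gripper_width: 1.002
```

```bash
python3 v.py scene a13.png 450 270 70; python3 p.py 438.5 160.5 150 20
```

```text
380 200 4.0
t 16.0667 at [527.5 406.1 194.2] xyaw -2.9 F [-1.3  0.6 -0.9] w 1.0
shift [-76.6 249.9  43.3] turn [-0.0016 -0.0042 -0.3996]
```

View pics/a13.png

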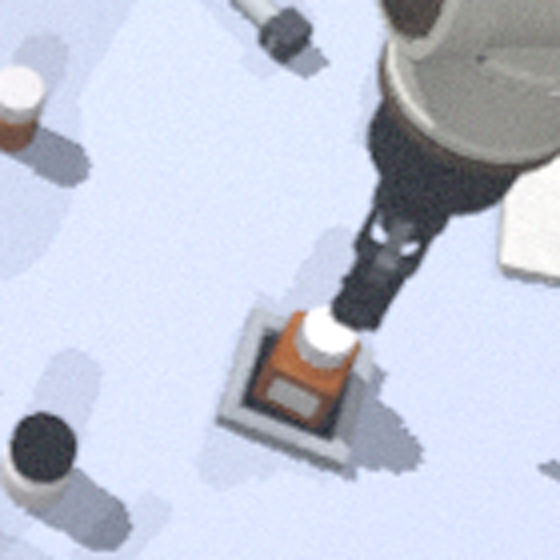

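The square bottle stands in its recess at about (310,375). Moving to the small bottle, keeping the current yaw.

```bash
python3 p.py 438.5 160.5 130 -3
```

```text
t 16.0667 at [527.5 406.1 194.2] xyaw -2.9 F [-1.3  0.6 -0.9] w 1.0
shift [-76.7 249.9  63.3] turn [-0.0024 -0.0037  0.0018]
```

>>> {"op": "apply_moves", "data": {"increments": [[[-9, 30, 0], [0, 0, 0]], [[-20, 65, 0], [0, 0, 0]], [[-31, 101, 0], [0, 0, 0]], [[-42, 137, 10], [0, 0, 0]], [[-53, 173, 24], [0, 0, 0]], [[-64, 208, 40], [0, 0, 0]], [[-73, 238, 54], [0, 0, 0]], [[-76.5, 250, 60], [0, 0, 0]]]}}

```text
clock: 16.73
tool_pos: [0.4354, 0.157, 0.1288]
ee_rot: [1.0, -0.026, -0.001, 0.001]
wrist_force: [-0.3, -0.3, -1.3]
gripper_width: 1.001
```

>>> {"op": "apply_moves", "data": {"increments": [[[0, 0, 0], [0, 0, 0]], [[0, 0, 0], [0, 0, 0]]]}}

```text
clock: 16.9
tool_pos: [0.4378, 0.1596, 0.1309]
ee_rot: [1.0, -0.026, -0.0, -0.0]
wrist_force: [0.3, -0.7, -0.2]
gripper_width: 1.001
```

```bash
python3 p.py 438.5 160.5 42 -3
```

```text
t 16.9 at [437.8 159.6 130.9] xyaw -3.0 F [ 0.3 -0.7 -0.2] w 1.001
shift [ 0.6 -0.9 88.9] turn [-0.0001  0.0001  0.0004]
```

>>> {"op": "apply_moves", "data": {"increments": [[[0.5, -1, 20], [0, 0, 0]], [[0.5, -1, 42], [0, 0, 0]], [[0.5, -1, 64], [0, 0, 0]], [[0.5, -1, 80], [0, 0, 0]], [[0.5, -1, 88], [0, 0, 0]], [[0.5, -1, 88], [0, 0, 0]], [[0.5, -1, 88], [0, 0, 0]]]}}

```text
clock: 17.48
tool_pos: [0.4388, 0.1614, 0.0434]
ee_rot: [1.0, -0.025, 0.0, -0.0]
wrist_force: [-0.4, 0.5, 0.7]
gripper_width: 1.0
```

```bash
python3 v.py scene a14.png 384 220 50
```

```text
334 170 5.6
```

View pics/a14.png

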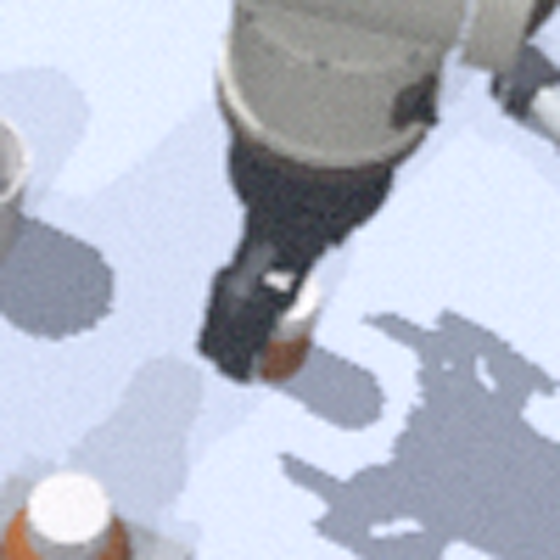

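The near finger at (230,330) is in front of the small bottle at (290,330), which still stands. Closing.

>>> {"op": "apply_moves", "data": {"increments": [[[0, 0, 1], [0, 0, 0]], [[0, 0, 1], [0, 0, 0]], [[0, 0, 1], [0, 0, 0]], [[0, 0, 1], [0, 0, 0]], [[0, 0, 1], [0, 0, 0]], [[0, 0, 1], [0, 0, 0]], [[0, 0, 1], [0, 0, 0]], [[0, 0, 1], [0, 0, 0]]], "fingers": -1}}

```text
clock: 18.2
tool_pos: [0.4386, 0.1608, 0.0425]
ee_rot: [1.0, -0.025, 0.0, -0.0]
wrist_force: [-1.6, 0.0, 8.0]
gripper_width: 0.397
```

>>> {"op": "apply_moves", "data": {"increments": [[[0, 0, -6], [0, 0, 0]], [[0, 0, -18], [0, 0, 0]], [[0, 0, -36], [0, 0, 0]], [[0, 0, -58], [0, 0, 0]], [[0, 0, -80], [0, 0, 0]], [[0, 0, -102], [0, 0, 0]], [[0, 0, -120], [0, 0, 0]], [[0, 0, -130], [0, 0, 0]]]}}

```text
clock: 18.87
tool_pos: [0.4388, 0.1609, 0.1743]
ee_rot: [1.0, -0.025, 0.001, -0.0]
wrist_force: [0.3, 0.4, -0.4]
gripper_width: 0.403
```

```bash
python3 v.py scene a15.png 384 200 60; python3 p.py 538.5 -432 172 -3
```

```text
324 140 4.666666666666667
t 18.9167 at [439.2 161.  175.1] xyaw -2.9 F [-0.2  0.2  1.6] w 0.402
shift [129.2 587.2   3.1] turn [-0.0008 -0.0037  0.0018]
```

View pics/a15.png

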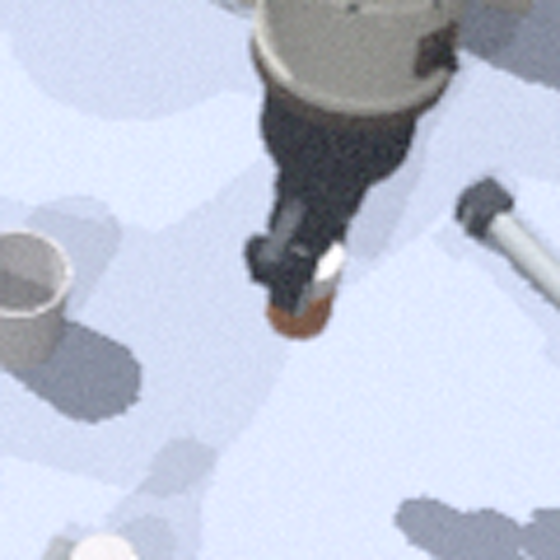

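The small bottle is held upright at about (300,310). Carrying it to the small grey holder.

>>> {"op": "apply_moves", "data": {"increments": [[[3, 14, 0], [0, 0, 0]], [[8, 38, 0], [0, 0, 0]], [[15, 68, 0], [0, 0, 0]], [[22, 100, 0], [0, 0, 0]], [[29, 132, 0], [0, 0, 0]], [[36, 164, 0], [0, 0, 0]], [[43, 196, 0], [0, 0, 0]], [[50, 228, 0], [0, 0, 0]]]}}

```text
clock: 19.58
tool_pos: [0.4763, -0.071, 0.171]
ee_rot: [1.0, -0.025, -0.0, -0.0]
wrist_force: [0.2, 1.1, -0.5]
gripper_width: 0.402
```

>>> {"op": "apply_moves", "data": {"increments": [[[7, 32, 0], [0, 0, 0]], [[14, 64, 0], [0, 0, 0]], [[21, 96, 0], [0, 0, 0]], [[28, 128, 0], [0, 0, 0]], [[35, 160, 0], [0, 0, 0]], [[42, 192, 0], [0, 0, 0]], [[49, 224, 0], [0, 0, 0]], [[55, 250, 0], [0, 0, 0]]]}}

```text
clock: 20.25
tool_pos: [0.5187, -0.3241, 0.1705]
ee_rot: [1.0, -0.026, -0.001, -0.0]
wrist_force: [-0.6, 0.0, -0.1]
gripper_width: 0.402
```

```bash
python3 p.py 538.5 -432 172 -3
```

```text
t 20.25 at [ 518.7 -324.1  170.5] xyaw -2.9 F [-0.6  0.  -0.1] w 0.402
shift [ 25.3 106.8  -1.6] turn [-0.0005  0.0012  0.0009]
```

>>> {"op": "apply_moves", "data": {"increments": [[[7, 30, 0], [0, 0, 0]], [[14, 60, 0], [0, 0, 0]], [[20, 84, 0], [0, 0, 0]], [[24, 100, 10], [0, 0, 0]], [[25, 106, 30], [0, 0, 0]], [[25, 106, 55], [0, 0, 0]], [[25, 106, 78], [0, 0, 0]], [[25, 106, 90], [0, 0, 0]]]}}

```text
clock: 20.92
tool_pos: [0.5374, -0.4282, 0.0775]
ee_rot: [1.0, -0.025, -0.002, -0.002]
wrist_force: [-0.6, -0.0, -2.2]
gripper_width: 0.403
```

>>> {"op": "apply_moves", "data": {"increments": [[[0, 0, 0], [0, 0, 0]], [[0, 0, 0], [0, 0, 0]]]}}

```text
clock: 21.08
tool_pos: [0.5385, -0.4289, 0.0817]
ee_rot: [1.0, -0.025, -0.0, -0.0]
wrist_force: [0.0, -0.7, -0.5]
gripper_width: 0.401
```

```bash
python3 v.py scene a16.png 195 165 60; python3 p.py 538.5 -432 46.5 -3
```

```text
135 105 4.666666666666667
t 21.1333 at [ 538.9 -429.2   82.8] xyaw -2.9 F [ 0.5  0.2 -0.3] w 0.399
shift [-0.3  2.8 36.3] turn [ 0.0007 -0.0006  0.0018]
```

View pics/a16.png

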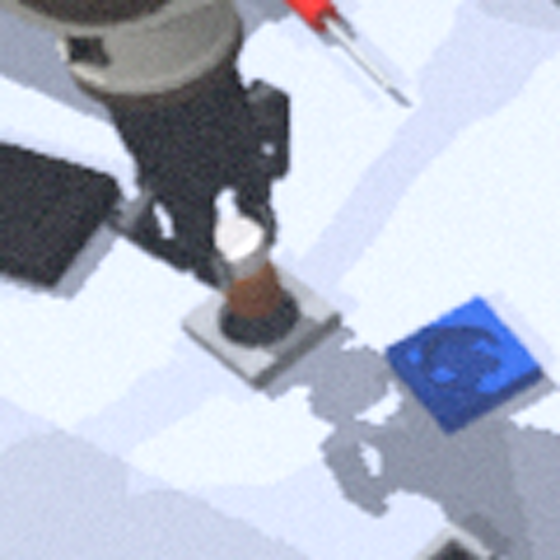

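Run:
```python
from h import *
S=cap("scene");k=560/120
print("recess rim centre",(onz(S,135+258/k,105+320/k,.014)*1000).round(1),"base now",(onz(S,135+254/k,105+311/k,.0405)*1000).round(1))
```

```text
recess rim centre [ 542.  -430.8   14. ] base now [ 550.5 -419.4   40.5]
```

>>> {"op": "apply_moves", "data": {"increments": [[[0, 2, 5], [0, 0, 0]], [[0, 2, 12], [0, 0, 0]], [[0, 2, 19], [0, 0, 0]], [[0, 2, 25], [0, 0, 0]], [[0, 2, 27], [0, 0, 0]], [[0, 2, 27], [0, 0, 0]], [[0, 2, 27], [0, 0, 0]]]}}

```text
clock: 21.77
tool_pos: [0.5385, -0.431, 0.0548]
ee_rot: [1.0, -0.025, -0.0, -0.0]
wrist_force: [0.6, 0.8, 0.1]
gripper_width: 0.4
```

```bash
python3 v.py scene a17.png 190 165 35; python3 p.py 538.5 -432 46.5 -3
```

```text
155 130 8.0
t 21.8167 at [ 538.6 -431.1   55.1] xyaw -2.9 F [ 0.6  0.7 -1.5] w 0.397
shift [-0.1  0.9  8.6] turn [ 0.0003 -0.0002  0.0018]
```

View pics/a17.png

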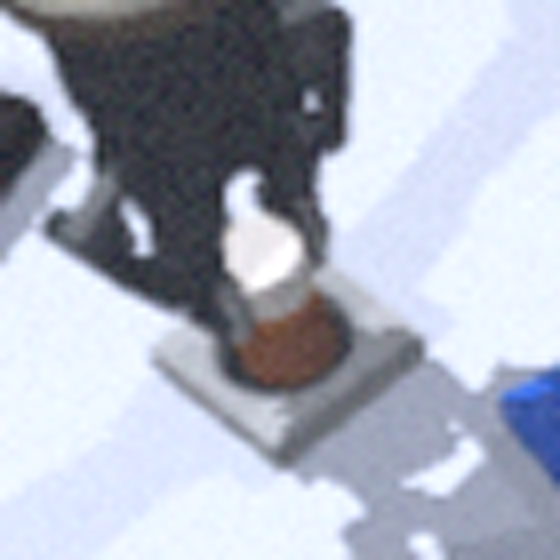

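The base is inside the round recess at about (285,350). Lowering to contact.

>>> {"op": "apply_moves", "data": {"increments": [[[0, 0, 3], [0, 0, 0]], [[0, 0, 6], [0, 0, 0]], [[0, 0, 8], [0, 0, 0]], [[0, 0, 8], [0, 0, 0]], [[0, 0, 8], [0, 0, 0]]]}}

```text
clock: 22.23
tool_pos: [0.5385, -0.431, 0.0467]
ee_rot: [1.0, -0.025, -0.0, 0.0]
wrist_force: [-0.3, 1.5, -1.8]
gripper_width: 0.399
```

>>> {"op": "apply_moves", "data": {"increments": [[[0, 0, 1], [0, 0, 0]], [[0, 0, 1.5], [0, 0, 0]], [[0, 0, 1.5], [0, 0, 0]]]}}

```text
clock: 22.48
tool_pos: [0.5386, -0.4312, 0.0465]
ee_rot: [1.0, -0.025, 0.0, 0.0]
wrist_force: [-3.9, 3.9, 12.0]
gripper_width: 0.403
```

>>> {"op": "apply_moves", "data": {"increments": [[[0, 0, -1], [0, 0, 0]], [[0, 0, -1], [0, 0, 0]], [[0, 0, -1], [0, 0, 0]], [[0, 0, -1], [0, 0, 0]], [[0, 0, -1], [0, 0, 0]], [[0, 0, -1], [0, 0, 0]], [[0, 0, -1], [0, 0, 0]], [[0, 0, -1], [0, 0, 0]]], "fingers": 1}}

```text
clock: 23.15
tool_pos: [0.5385, -0.431, 0.0463]
ee_rot: [1.0, -0.025, -0.0, 0.0]
wrist_force: [0.1, -0.7, 0.2]
gripper_width: 0.999
```

>>> {"op": "apply_moves", "data": {"increments": [[[0, 0, -12], [0, 0, 0]], [[0, 0, -35], [0, 0, 0]], [[0, 0, -65], [0, 0, 0]], [[0, 0, -95], [0, 0, 0]], [[0, 0, -110], [0, 0, 0]], [[0, 0, -110], [0, 0, 0]]]}}

```text
clock: 23.65
tool_pos: [0.5395, -0.432, 0.162]
ee_rot: [1.0, -0.025, 0.002, 0.002]
wrist_force: [-0.3, 0.9, 1.2]
gripper_width: 1.002
```

```bash
python3 v.py scene a18.png 230 185 80;  python3 p.py 469 -140 130 -7.5
```

```text
150 105 3.5
t 23.7 at [ 539.1 -431.6  159.4] xyaw -2.9 F [ 0.2  0.  -1. ] w 0.999
shift [ -84.8 -287.7   28.3] turn [ 0.0028 -0.0032  0.0803]
```

View pics/a18.png

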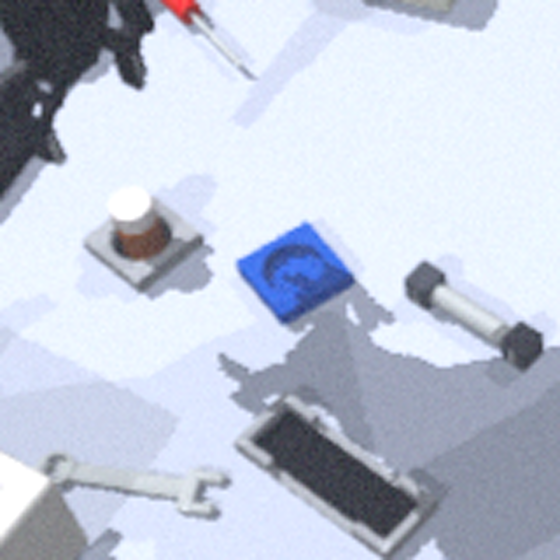

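The small bottle is seated at (138,225) and the column on the right is free at (475,315). Moving above the column.

>>> {"op": "apply_moves", "data": {"increments": [[[-9, -30, 0], [0, 0, 0.01]], [[-20, -66, 0], [0, 0, 0.02]], [[-31, -104, 3], [0, 0, 0.03]], [[-42, -142, 8], [0, 0, 0.04]], [[-53, -180, 14], [0, 0, 0.055]], [[-64, -218, 20], [0, 0, 0.07]], [[-75, -256, 25], [0, 0, 0.08]], [[-84, -285, 28], [0, 0, 0.08]]]}}

```text
clock: 24.37
tool_pos: [0.4674, -0.1394, 0.1272]
ee_rot: [0.998, -0.065, -0.001, -0.0]
wrist_force: [0.4, 0.3, 0.7]
gripper_width: 0.999
```

>>> {"op": "apply_moves", "data": {"increments": [[[0, 0, 0], [0, 0, 0]], [[0, 0, 0], [0, 0, 0]]]}}

```text
clock: 24.53
tool_pos: [0.4685, -0.1408, 0.1281]
ee_rot: [0.998, -0.064, -0.0, -0.0]
wrist_force: [1.2, -0.3, 1.1]
gripper_width: 1.002
```

```bash
python3 v.py scene a19.png 285 190 50;  python3 p.py 469 -140 13 -7.5
```

```text
235 140 5.6
t 24.5833 at [ 469.  -141.9  128.3] xyaw -7.4 F [ 0.6 -0.8 -0. ] w 1.001
shift [ -0.2  -1.9 115.3] turn [0.0003 0.0001 0.0014]
```

View pics/a19.png

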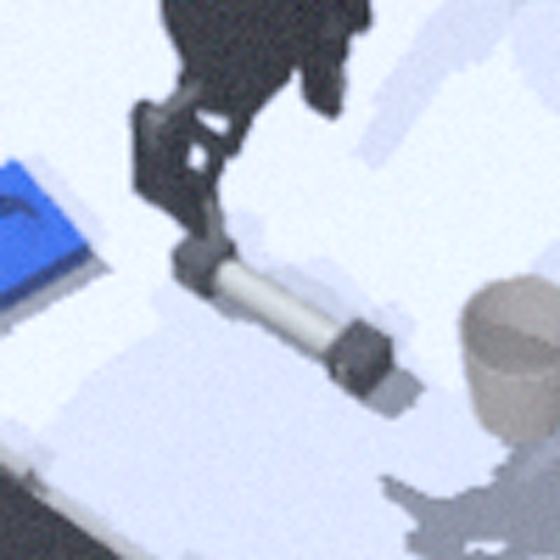

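>>> {"op": "apply_moves", "data": {"increments": [[[0, -1, 22], [0, 0, 0]], [[0, -1, 44], [0, 0, 0]], [[0, -1, 66], [0, 0, 0]], [[0, -1, 84], [0, 0, 0]], [[0, -1, 96], [0, 0, 0]], [[0, -1, 102], [0, 0, 0]], [[0, -1, 102], [0, 0, 0]], [[0, -1, 102], [0, 0, 0]]], "fingers": 0.1}}

```text
clock: 25.25
tool_pos: [0.4694, -0.1418, 0.0265]
ee_rot: [0.998, -0.066, -0.0, 0.0]
wrist_force: [-0.1, -0.3, -0.3]
gripper_width: 0.55
```

```bash
python3 v.py scene a20.png 285 190 50;  python3 p.py 469 -140 14 -7.5
```

```text
235 140 5.6
t 25.3 at [ 469.6 -141.8   27. ] xyaw -7.5 F [-0.7 -0.2 -0.1] w 0.548
shift [-0.8 -1.7 13. ] turn [ 0.0004 -0.0007 -0.0002]
```

View pics/a20.png

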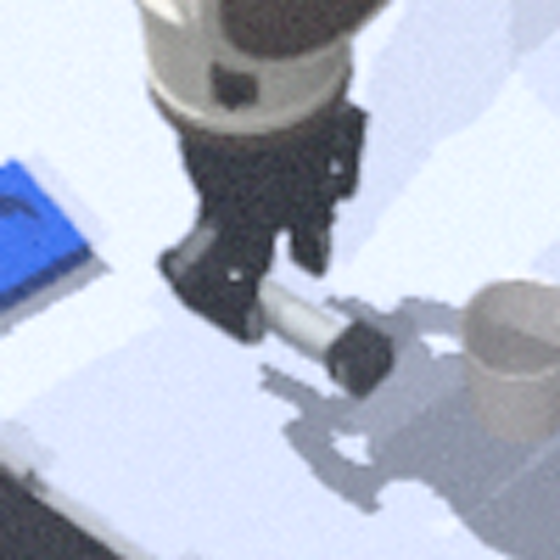

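The fingers at (248,335) and (318,270) straddle the tube. Lowering the last 12 mm slowly.

>>> {"op": "apply_moves", "data": {"increments": [[[0, -1, 3], [0, 0, 0]], [[0, -1, 6], [0, 0, 0]], [[0, -1, 9], [0, 0, 0]], [[0, -1, 11], [0, 0, 0]], [[0, -1, 12], [0, 0, 0]], [[0, -1, 12], [0, 0, 0]]]}}

```text
clock: 25.8
tool_pos: [0.4692, -0.1401, 0.0141]
ee_rot: [0.998, -0.065, -0.0, -0.0]
wrist_force: [-0.3, 0.3, 0.7]
gripper_width: 0.55
```

>>> {"op": "apply_moves", "data": {"increments": [[[0, 0, 0], [0, 0, 0]], [[0, 0, 0], [0, 0, 0]], [[0, 0, 0], [0, 0, 0]], [[0, 0, 0], [0, 0, 0]], [[0, 0, 0], [0, 0, 0]], [[0, 0, 0], [0, 0, 0]]], "fingers": -1}}

```text
clock: 26.3
tool_pos: [0.4694, -0.1402, 0.0147]
ee_rot: [0.998, -0.065, 0.0, 0.0]
wrist_force: [-2.5, 1.1, 4.8]
gripper_width: 0.208
```

The 18 mm reading matches the tube, which runs about 2 mm low as it did with the caps. Lifting.

>>> {"op": "apply_moves", "data": {"increments": [[[0, 0, -5], [0, 0, 0]], [[0, 0, -15], [0, 0, 0]], [[0, 0, -32], [0, 0, 0]], [[0, 0, -50], [0, 0, 0]], [[0, 0, -66], [0, 0, 0]], [[0, 0, -75], [0, 0, 0]], [[0, 0, -75], [0, 0, 0]]]}}

```text
clock: 26.88
tool_pos: [0.4702, -0.1406, 0.0916]
ee_rot: [0.998, -0.065, 0.002, 0.001]
wrist_force: [-0.5, 0.4, -2.1]
gripper_width: 0.207
```

```bash
python3 v.py scene a21.png 285 190 60;  python3 p.py 649 -158 90 -9
```

```text
225 130 4.666666666666667
t 26.9333 at [ 469.7 -140.3   90.2] xyaw -7.5 F [ 0.1 -0.8 -3.2] w 0.204
shift [180.1  -5.8   0.5] turn [ 0.0007 -0.0017  0.0265]
```

View pics/a21.png

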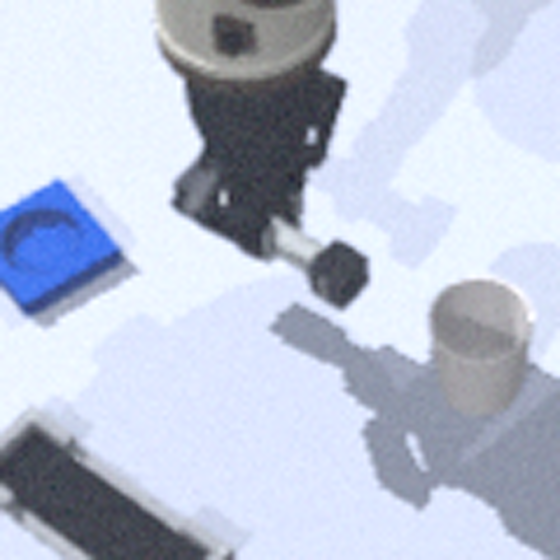

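The column is lifted and level. Carrying it to the cradle.

>>> {"op": "apply_moves", "data": {"increments": [[[10, 0, 0], [0, 0, 0.003]], [[34, -1, 0], [0, 0, 0.007]], [[64, -2, 0], [0, 0, 0.011]], [[96, -3, 0], [0, 0, 0.015]], [[128, -4, 0], [0, 0, 0.02]], [[156, -5, 0], [0, 0, 0.025]], [[174, -6, 0], [0, 0, 0.025]], [[180, -6, 0], [0, 0, 0.025]]]}}

```text
clock: 27.6
tool_pos: [0.6507, -0.1575, 0.087]
ee_rot: [0.997, -0.078, -0.001, -0.0]
wrist_force: [0.7, -0.5, -2.8]
gripper_width: 0.207
```

>>> {"op": "apply_moves", "data": {"increments": [[[0, 0, 5], [0, 0, 0]], [[0, 0, 15], [0, 0, 0]], [[0, 0, 28], [0, 0, 0]], [[0, 0, 38], [0, 0, 0]], [[0, 0, 42], [0, 0, 0]], [[0, 0, 42], [0, 0, 0]], [[0, 0, 42], [0, 0, 0]]]}}

```text
clock: 28.18
tool_pos: [0.6483, -0.1577, 0.0473]
ee_rot: [0.997, -0.078, -0.0, 0.0]
wrist_force: [-0.0, -0.6, -1.9]
gripper_width: 0.209
```

```bash
python3 v.py scene a22.png 245 240 55; python3 v.py top a23.png 384 150 60; python3 p.py 649 -158 19 -9
```

```text
190 185 5.090909090909091
324 90 4.666666666666667
t 28.2833 at [ 648.7 -157.8   48. ] xyaw -8.9 F [-0.5  0.1 -1.7] w 0.211
shift [ 0.2  0.1 29. ] turn [ 0.0003 -0.001   0.0014]
```

View pics/a22.png

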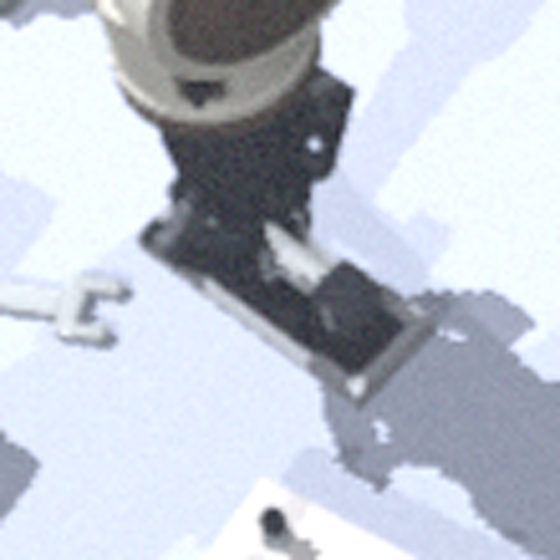

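View pics/a23.png

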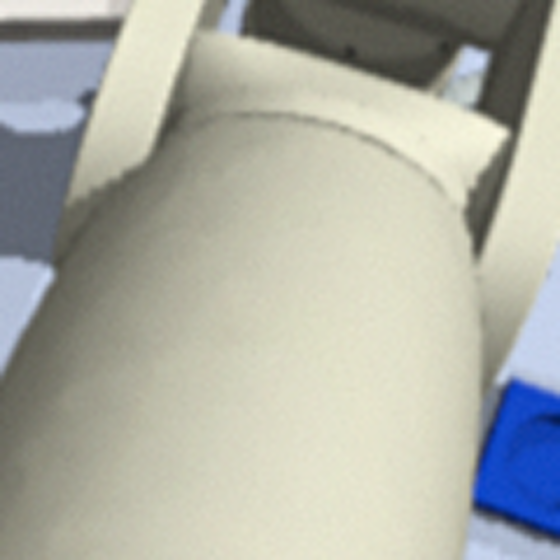

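>>> {"op": "apply_moves", "data": {"increments": [[[0, 0, 4], [0, 0, 0]], [[0, 0, 9], [0, 0, 0]], [[0, 0, 14], [0, 0, 0]], [[0, 0, 16], [0, 0, 0]], [[0, 0, 16], [0, 0, 0]], [[0, 0, 16], [0, 0, 0]]]}}

```text
clock: 28.78
tool_pos: [0.6485, -0.1576, 0.0311]
ee_rot: [0.997, -0.078, -0.0, 0.0]
wrist_force: [0.4, 0.1, -2.3]
gripper_width: 0.209
```

```bash
python3 v.py scene a24.png 250 240 40; python3 p.py 649 -158 19 -9
```

```text
210 200 7.0
t 28.8333 at [ 648.6 -157.7   31.3] xyaw -8.9 F [ 0.4  0.5 -2.7] w 0.203
shift [ 0.5  0.3 12.3] turn [0.0001 0.     0.0015]
```

View pics/a24.png

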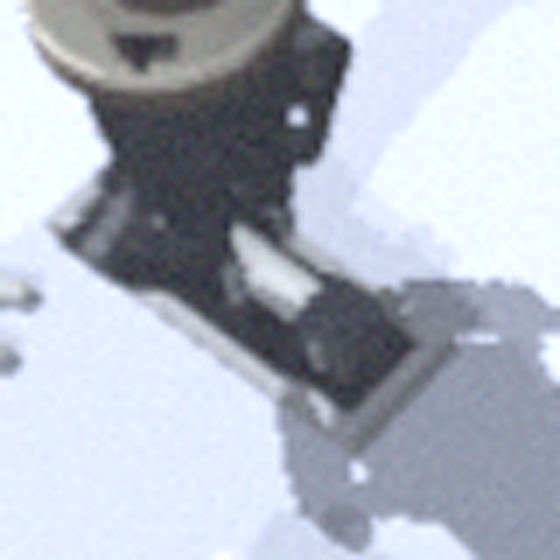

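The column end at (350,350) lies inside the cradle's end walls. Lowering the last bit.

>>> {"op": "apply_moves", "data": {"increments": [[[0, 0, 3], [0, 0, 0]], [[0, 0, 6], [0, 0, 0]], [[0, 0, 9], [0, 0, 0]], [[0, 0, 11], [0, 0, 0]], [[0, 0, 11], [0, 0, 0]], [[0, 0, 11], [0, 0, 0]]]}}

```text
clock: 29.33
tool_pos: [0.6485, -0.1576, 0.0201]
ee_rot: [0.997, -0.078, -0.0, 0.0]
wrist_force: [0.5, 0.1, -3.2]
gripper_width: 0.205
```

>>> {"op": "apply_moves", "data": {"increments": [[[0, 0, 1], [0, 0, 0]], [[0, 0, 1.5], [0, 0, 0]], [[0, 0, 1.5], [0, 0, 0]]]}}

```text
clock: 29.58
tool_pos: [0.6485, -0.1577, 0.0188]
ee_rot: [0.997, -0.078, 0.0, 0.0]
wrist_force: [-0.2, 0.4, -2.7]
gripper_width: 0.205
```

>>> {"op": "apply_moves", "data": {"increments": [[[0, 0, 1], [0, 0, 0]], [[0, 0, 1.5], [0, 0, 0]], [[0, 0, 1.5], [0, 0, 0]]]}}

```text
clock: 29.83
tool_pos: [0.6486, -0.1577, 0.0186]
ee_rot: [0.997, -0.078, 0.0, 0.0]
wrist_force: [-7.0, 2.0, 13.2]
gripper_width: 0.206
```

>>> {"op": "apply_moves", "data": {"increments": [[[0, 0, -1], [0, 0, 0]], [[0, 0, -1], [0, 0, 0]], [[0, 0, -1], [0, 0, 0]], [[0, 0, -1], [0, 0, 0]], [[0, 0, -1], [0, 0, 0]], [[0, 0, -1], [0, 0, 0]]], "fingers": 0.2}}

```text
clock: 30.33
tool_pos: [0.6485, -0.1577, 0.0182]
ee_rot: [0.997, -0.078, -0.0, 0.0]
wrist_force: [-0.8, -0.3, 0.9]
gripper_width: 0.598
```

>>> {"op": "apply_moves", "data": {"increments": [[[0, 0, -8], [0, 0, 0]], [[0, 0, -25], [0, 0, 0]], [[0, 0, -50], [0, 0, 0]], [[0, 0, -80], [0, 0, 0]], [[0, 0, -110], [0, 0, 0]], [[0, 0, -140], [0, 0, 0]], [[0, 0, -170], [0, 0, 0]], [[0, 0, -170], [0, 0, 0]]]}}

```text
clock: 31.0
tool_pos: [0.6502, -0.1582, 0.1958]
ee_rot: [0.997, -0.078, 0.004, 0.001]
wrist_force: [1.0, -0.1, 1.1]
gripper_width: 0.595
```

```bash
python3 p.py 430 -20 230 -9
```

```text
t 31.0 at [ 650.2 -158.2  195.8] xyaw -8.9 F [ 1.  -0.1  1.1] w 0.595
shift [-238.6 -102.4  -36.5] turn [ 0.0019 -0.0087  0.0016]
```

Withdrawing so both cameras can see the result.

>>> {"op": "apply_moves", "data": {"increments": [[[-30, -13, -5], [0, 0, 0]], [[-60, -26, -10], [0, 0, 0]], [[-90, -39, -15], [0, 0, 0]], [[-120, -52, -20], [0, 0, 0]], [[-150, -65, -25], [0, 0, 0]], [[-180, -78, -30], [0, 0, 0]], [[-210, -90, -35], [0, 0, 0]], [[-230, -98, -36], [0, 0, 0]]]}}

```text
clock: 31.67
tool_pos: [0.4346, -0.024, 0.2255]
ee_rot: [0.997, -0.078, 0.001, 0.0]
wrist_force: [-0.6, 0.7, 0.7]
gripper_width: 0.599
```

>>> {"op": "apply_moves", "data": {"increments": [[[0, 0, 0], [0, 0, 0]], [[0, 0, 0], [0, 0, 0]], [[0, 0, 0], [0, 0, 0]]]}}

```text
clock: 31.92
tool_pos: [0.4369, -0.0254, 0.2247]
ee_rot: [0.997, -0.078, 0.0, 0.0]
wrist_force: [0.6, -0.0, -0.1]
gripper_width: 0.599
```

Run:
```python
from h import *
for n in("scene","top"):
    c=cap(n)["pixels"]; g=np.clip(c*1.7,0,255).astype(np.uint8)
    g=g[120:350,150:510] if n=="scene" else g[90:290,130:530]
    s=780/g.shape[1]; cv2.imwrite(f"pics/f_{n}.png",cv2.resize(g,None,fx=s,fy=s,interpolation=cv2.INTER_CUBIC)); print(n,s)
```

```text
scene 2.1666666666666665
top 1.95
```

View pics/f_scene.png

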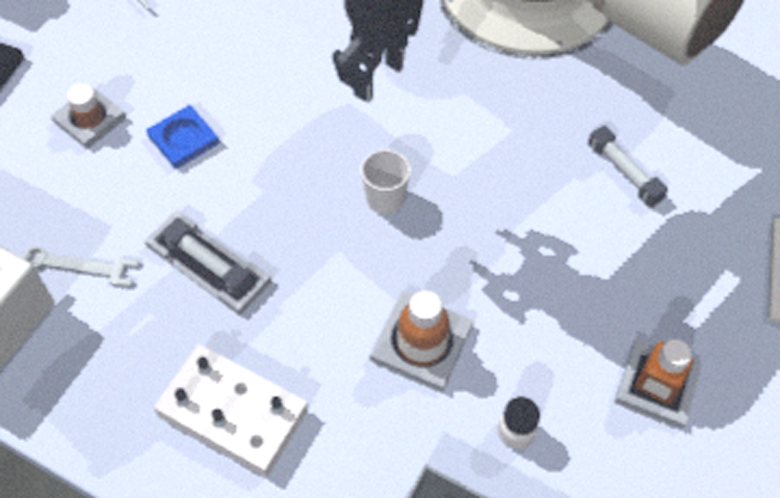

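View pics/f_top.png

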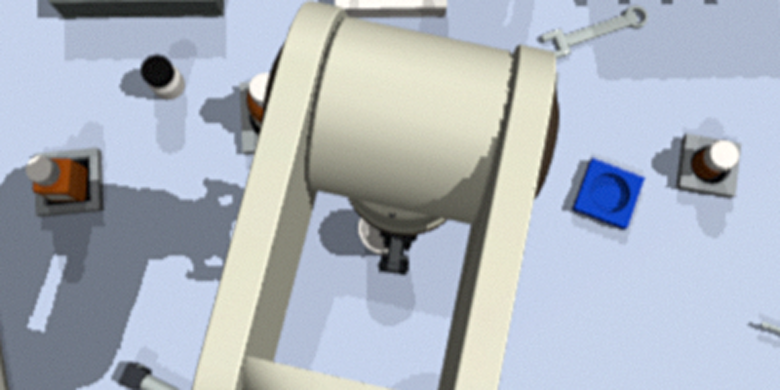

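The scene view shows the large bottle in its holder (425,325), the square bottle in its holder (665,370) and the small bottle in the grey holder (87,105). The column lies inside the cradle walls (207,258). The beaker (385,180) and jar (520,420) look unmoved, and the gripper hangs clear at 0.22 m. Handing in.

```bash
python3 -c "
from h import *
S=cap('scene');s=780/360
o=lambda u,v:(150+(u+.5)/s-.5,120+(v+.5)/s-.5)
for n,u,v,z in(('large cap',425,302,.112),('square cap',677,348,.094),('small cap',82,92,.064),('beaker',386,167,.07),('jar',521,411,.062)): print(n,(onz(S,*o(u,v),z)*1000).round(0))
print(readout.observe()['wrist_force']); print(manip.close_job())"
```

```text
large cap [615. 132. 112.]
square cap [521. 403.  94.]
small cap [ 537. -430.   64.]
beaker [449.  -9.  70.]
jar [660. 278.  62.]
[-0.22221108  0.08028681 -0.90169125]
the job is handed in; nothing more can be done
None
```

I handed the job in with all three bottles standing upright in their matching grey holders and the right-hand steel column lying in the cradle. I placed them in the order asked: large round, square, small round, then column. It took about 32 s on the robot clock.

- **Seating:** each piece touched down at its holder's recess floor, about 4 mm up, by measured height and contact force. The highest wrist force I read was about 20 N.
- **Bottle positions:** in the last picture the large and small bottles' caps were within 1–2 mm of their holders' centres. The square bottle's cap read about 6 mm off in x, close to its 7 mm clearance. This was a rough read from one picture; it looks clear of the recess walls, and the arm had released it at its target.
- **Column:** the last scene picture shows it inside the cradle walls. The arm blocked the top camera there, so this rests on one view.
- **Beaker and jar:** both read within about 5 mm of where they were first measured, which is about how well the two views agreed. I never touched them.
- **Measurement differences:** the two cameras disagreed by 2–4 mm on holder positions, so I used the averages. My first reading of the square bottle's yaw was uncertain by several degrees, and I corrected it by about 5° above the holder before lowering.

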